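# Index the piston on by three clicks and set the brake

## Task

Turn the index plate with the piston on by exactly three notches: push the red thumb lever gently (never more than 13 N) until it clicks, let it spring right back, and count, one click at a time, without touching the plate or the piston. Then push the black brake post inward until the brake is fully home, without forcing it, and leave the tools lying around where they are.

Things in the scene. Friction and masses are not known exactly. Their poses are not given: they have to be found in the camera images.
- index_stand: Fixed index stand: green 200x200x12 mm base plate on the bench, a round housing (radius 60, top 47 mm above the bench) in its middle. Origin: centre of the underside, on the vertical axis that the lever and index plate share; z up. In this frame the resting thumb lever points to 140 degrees from x (counter-clockwise seen from above), the brake lies at 250 degrees.
- thumb_lever (a joint): Lever angle, rad: 0 at rest, grows counter-clockwise seen from above; springs back to 0 when let go (1 to 2 N at the post). One stroke = at most one click: idle play, then resistance climbing to about 4 N that falls away at the click; 2 mm farther a rubber buffer (8 N per mm at the post) ends it, at 0.48 to 0.85 rad: the play is set anew each time and unseen, so feel for it. Over 13 N damages it.
- lever_post (a point): Centre of the top of the lever's upright thumb post: a round red sleeve, 16 mm diameter, 46 to 82 mm above the bench (this point is at 82 mm), 100 mm from the lever's axis, 33 mm clear of the plate's rim. Push it sideways, square to the lever, with the shut fingertips from above.
- lever_pivot (a point): Point on the vertical axis of the lever and index plate, at the height of lever_post (82 mm above the bench; it lies inside the piston).
- index_plate (a joint): Turn of the index plate, rad, counter-clockwise seen from above, 0 at the start. It rests in notches 0.785 rad (45 degrees) apart; each click of the lever takes it one notch on, and it cannot be clicked back.
- plate_top: The aluminium index plate, 118 mm diameter, 10 mm thick, its top 57.5 mm above the bench, with eight black lines and a yellow dot; it is clamped to its hub at any angle, so the marks do not show the notches. Origin on its axis at bench height; its turn from the start is joint index_plate.
- piston: Piston fixed on the middle of the index plate, 67x64x51 mm, its top 109 mm above the bench. Origin: centre of its underside; turns with the plate.
- brake (a joint): Travel of the brake slide towards the plate's axis, m: 0 to 0.004 at the start (off), 0.016 fully home with its rubber shoe on the plate's rim. About 3 N of friction; stays where it is left; the shoe stops against the rim. The brake is damaged by more than 25 N.
- brake_post (a point): Centre of the top of the brake's upright black post: 16 mm diameter, 48 to 80 mm above the bench (this point is at 80 mm), 105 mm from the plate's axis with the brake off. Push it straight towards the axis from outside.
- turnscrew: Loose wooden-handled screwdriver, 36x162x39 mm. Bystander; origin at its underside, lying on the bench.
- valve_spring_4: Loose valve spring standing on end, 24 mm diameter, 41 mm high. Bystander; origin at its underside, lying on the bench.
- spark_plug_1: Loose spark plug, 20x70x18 mm. Bystander; origin at its underside, lying on the bench.
- paint_marker: Loose blue and white marker, 14x131x14 mm. Bystander; origin at its underside, lying on the bench.
- flux_brush: Loose wooden-handled brush, 36x199x14 mm. Bystander; origin at its underside, lying on the bench.

How it is judged:
On the way, in this order (a step that is already met when the one before it is completed fails the run):
1. the plate rests 1 notch on and the thumb lever is back at rest (value of joint index_plate between 0.6654 and 0.9054 rad and value of joint thumb_lever below 0.06 rad), for 0.2 s.
2. the plate rests 2 notches on and the thumb lever is back at rest (value of joint index_plate between 1.4508 and 1.6908 rad and value of joint thumb_lever below 0.06 rad), for 0.2 s.
3. the plate rests 3 notches on and the thumb lever is back at rest (value of joint index_plate between 2.2362 and 2.4762 rad and value of joint thumb_lever below 0.06 rad), for 0.2 s.
4. the brake is home (value of joint brake above 0.0135 m), for 0.2 s.
At the end, for the whole second after the job is handed in: The index plate is at rest three notches on from the start (within 0.12 rad), the thumb lever has sprung back (within 0.06 rad of rest) and the brake is home (at least 13.5 of its 16 mm) (all of step 3 and value of joint brake above 0.0135 m and angular speed of plate_top below 0.05 rad/s); the robot touches nothing.
It fails at once if the plate is clicked on too far (value of joint index_plate above 2.74889 rad).
It fails at once if the thumb lever is pushed with more than 13 N (contact force between any of the fingers, the arm and thumb_lever above 13 N).
It fails at once if the brake is pushed with more than 25 N (contact force between any of the fingers, the arm and brake above 25 N).
It fails at once if the robot touches the plate or the piston (contact force between any of the fingers, the arm and plate_top above 1 N or contact force between any of the fingers, the arm and piston above 1 N).
It fails at once if a tool or part lying around is moved by more than 20 mm (distance of any of turnscrew, valve_spring_4, spark_plug_1, paint_marker, flux_brush from where it was at the start of the episode above 0.02 m).
It also fails if it takes over 64 s, if anything falls off the work surface, if the arm or the gripper's body presses on something with over 40 N, if the wrist force passes 120 N, or if a joint passes its speed limit or range.

## Robot

A 7-joint arm with a two-finger parallel gripper is mounted at the origin on a cart in front of the work surface, level with it; the furniture and walls round the work are solid. World frame = base frame: x ahead of the robot, y to its left, z up, the work surface at z = 0. Lengths are in m, angles in rad, forces in N, time in s.
With the tool pointing down it reaches from about 0.4 to 0.85 m from the base axis. Payload 10.4 kg.
Tool frame: the origin (TCP) lies midway between the tips of the shut fingers; the grasp point (between the pads) lies 19 mm behind it; z points along the fingers, x is the direction in which the jaws open and shut, and the axes are right-handed (so a half turn about z gives the same grasp; the last joint's range is limited). The gripper opens to 85 mm and grips with 20 to 120 N. Pads are 22 mm wide; open, the fingers measure 114 mm over their backs; the gripper's body (76 mm by 85 mm) begins 54 mm behind the grasp point. The pads swing forward as they close: fully open they stand 13 mm farther back than shut.
Start: joints at [-1.358, 0.332, -0.065, 1.46, 0.022, 1.35, -0.088], TCP at [0.146, 0.608, 0.231] pointing down, gripper open.
Joint ranges: [-2.6, 2.6], [-0.5, 2.12], [-1.47, 1.34], [0.16, 2.42], [-1.27, 4.41], [0.06, 2.06], [-2.6, 2.6]. Speed limits (rad/s): [2.22, 2.22, 2.79, 2.79, 3.14, 3.14, 3.14].

## Interface

Orientations are given as a unit quaternion [x, y, z, w].
In Python, from workcell import telemetry, eyes, order gives the robot as it stands.
- The arm moves only by the tool servo_tool, never from a script. Its argument "deltas" is a list of rows, each a list of 3 entries, a list of its own where there are three numbers: the shift along the tool's x, y, z in cm, then the turn about the tool's z in rad, then the finger opening in cm, from 0 to 8.54. A call has 1 to 12 rows; each row shifts and turns the pose as measured when the row begins, along the tool's axes as they then stand; what a row does not reach is not made up. A row lasts 1/12 s, in which the tool goes at most 41.7 mm and 7.16 degrees, less where a joint would pass 70% of its speed; a pose out of reach is approached as far as the arm can. A call is refused whole if a number of a shift passes 4.17 or a number of a turn 0.125, either way. A call with a gripper value outside its range is refused whole. The fingers move at their own pace and stop on an object; "force" is the grip in N (left out, the last holds). Time passes only in rows, so rows that do not move let the fingers close. It gives the time, the measured TCP pose, the force and the opening at its end, in the units of the state.
- telemetry.get_obs(): the state, without advancing time (a new reading comes with each control period).
- eyes.camera(name): name is "side" or "top"; returns (picture, depth): 384x512x3 uint8, blue, green, red; 384x512 float32, m along the optical axis (not along the pixel's ray), 0 where there is no reading.
- eyes.calibration(name): a dict with "fx", "fy", "cx", "cy" (pixels), "distortion" ([k1, k2, p1, p2, k3] as OpenCV has them; the pictures are not rectified), "rvec" (rotation vector, rad) and "tvec" (3), from world to camera coordinates, as OpenCV has them. Camera axes: x right, y down, z forward; pixel columns grow to the right and rows downward; lengths in m; the calibration is good to about 2 mm. A picture is of the moment at which its call begins. calibration takes no time and is no camera call.
- order.hand_in(): hands the job in, once; it reports no verdict.
The state is a dict: "clock": time; "joint_pos": joint angles; "joint_velocities": joint speeds; "tau": joint torques, N m; "position": TCP position; "ee_rot": TCP orientation; "ft_force": force on the tool from outside, world axes, zero at the start; "torque": the same for the moment, N m; "grip_width": opening from 0.0 (shut) to 1.0 (fully open).
Only numpy, scipy, OpenCV 4.12 (cv2) and the standard library are available. Lean on these libraries where they do the work, as an engineer would, in place of code of your own. Each camera call takes 0.05 s, during which the arm holds its last target. There are 200 camera calls.

## Working session

There is one attempt and no reset: what is moved stays moved. The work goes in short steps, Python scripts to look and compute and a tool call to move; the robot and the scene stay as the last step left them, time stands still between calls to the robot, and variables do not carry over. Pictures are saved under pics/ and viewed, about 8 in all and at most 12, crops included, and the job is handed in when it is done.

Besides the shell and the picture viewer there is one more tool, called after "Emit:" by a JSON object that holds its "fn" and its "kwargs". servo_tool: Moves the arm, as the interface text tells. Its arguments: {"type":"object","properties":{"deltas":{"type":"array"},"force":{"type":"number"}},"required":["deltas"]}

```bash
mkdir -p pics
cat > h.py <<'E'
import numpy as np, cv2
from workcell import telemetry, eyes, order
def cal(n):
    c=eyes.calibration(n); K=np.array([[c['fx'],0,c['cx']],[0,c['fy'],c['cy']],[0,0,1.]])
    R=cv2.Rodrigues(np.array(c['rvec'],float))[0]; return K,np.array(c['distortion'],float),R,np.array(c['tvec'],float).ravel()
def ray(n,uv,z):
    K,D,R,t=cal(n); p=cv2.undistortPoints(np.array(uv,float).reshape(-1,1,2),K,D).reshape(-1,2)
    d=np.c_[p,np.ones(len(p))]@R; o=-R.T@t
    return o+d*((z-o[2])/d[:,2])[:,None]
def proj(n,P):
    K,D,R,t=cal(n); return cv2.projectPoints(np.array(P,float).reshape(-1,1,3),cv2.Rodrigues(R)[0],t,K,D)[0].reshape(-1,2)
def st():
    s=telemetry.get_obs(); print({k:np.round(s[k],4).tolist() for k in('clock','position','ee_rot','ft_force','grip_width')}); return s
E
python3 - <<'E'
from h import *
st()
for n in('top','side'):
    im,d=eyes.camera(n); cv2.imwrite(f'pics/{n}0.png',im); np.save(f'{n}0.npy',d)
    K,D,R,t=cal(n); print(n,K[0,0],-R.T@t,R[2])
    h=cv2.cvtColor(im,cv2.COLOR_BGR2HSV)
    for nm,m in(('red',((h[...,0]<8)|(h[...,0]>172))&(h[...,1]>140)&(h[...,2]>70)),('green',(abs(h[...,0].astype(int)-65)<25)&(h[...,1]>80)),('yellow',(abs(h[...,0].astype(int)-28)<6)&(h[...,1]>140)&(h[...,2]>120))):
        k,l,s,c=cv2.connectedComponentsWithStats(m.astype(np.uint8))
        print(nm,[(s[i].tolist(),c[i].round(1).tolist()) for i in range(1,k) if s[i,4]>25])
E
```

```text
{'clock': 0.0, 'position': [0.1459, 0.6073, 0.2305], 'ee_rot': [0.7854, 0.619, -0.0005, 0.0005], 'ft_force': [0.0986, 0.8154, -0.429], 'grip_width': 0.9946}
top 379.5665542078424 [ 0.40622788 -0.01972837  1.29595771] [ 0.14055352  0.02751228 -0.98969075]
red [([77, 87, 17, 9, 54], [83.9, 89.6]), ([99, 89, 9, 7, 26], [102.8, 91.8]), ([86, 95, 19, 7, 51], [94.1, 98.9]), ([75, 107, 30, 8, 73], [88.7, 110.4]), ([91, 115, 18, 9, 69], [100.3, 118.8]), ([74, 118, 12, 4, 39], [79.3, 119.4]), ([15, 126, 30, 3, 65], [29.4, 127.0]), ([194, 132, 9, 5, 28], [198.2, 134.1])]
green [([0, 0, 512, 140, 31416], [309.7, 53.3]), ([194, 88, 20, 48, 210], [207.0, 116.1]), ([114, 119, 79, 15, 370], [154.2, 126.1]), ([228, 165, 66, 49, 1158], [260.0, 184.8]), ([227, 209, 59, 22, 611], [261.1, 218.4])]
yellow []
side 400.9857834883467 [ 0.3137414  -0.94968084  0.56968396] [ 0.24390634  0.85805928 -0.45193358]
red [([366, 0, 12, 20, 170], [371.1, 9.0]), ([473, 0, 12, 35, 222], [477.9, 16.8]), ([482, 0, 17, 37, 244], [490.1, 17.1]), ([124, 38, 23, 20, 434], [135.5, 47.6]), ([158, 52, 27, 33, 776], [171.1, 69.1]), ([258, 61, 6, 11, 36], [261.1, 66.0]), ([257, 76, 7, 16, 47], [259.8, 82.6]), ([97, 91, 18, 29, 443], [105.4, 105.1]), ([33, 93, 12, 12, 111], [37.9, 98.5]), ([304, 128, 6, 11, 46], [306.5, 133.6]), ([222, 176, 4, 12, 39], [223.2, 181.4]), ([467, 298, 13, 6, 37], [473.7, 300.3])]
green [([239, 0, 29, 52, 985], [255.6, 24.9]), ([279, 0, 4, 10, 29], [280.6, 4.6]), ([271, 1, 27, 49, 664], [286.0, 27.8]), ([296, 16, 185, 204, 9420], [391.8, 110.6]), ([279, 128, 18, 34, 123], [286.5, 146.2]), ([460, 131, 52, 120, 3646], [492.3, 189.2]), ([312, 161, 7, 14, 64], [314.9, 168.8]), ([216, 194, 73, 36, 1318], [252.1, 215.3]), ([497, 353, 15, 31, 274], [505.2, 371.0]), ([382, 366, 75, 18, 606], [428.6, 377.2])]
yellow [([185, 52, 20, 3, 55], [194.0, 53.0])]
```

View pics/top0.png

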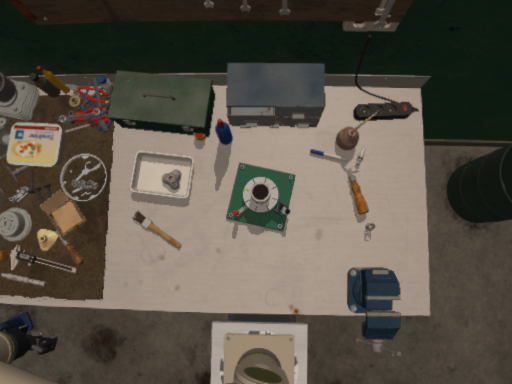

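View pics/side0.png

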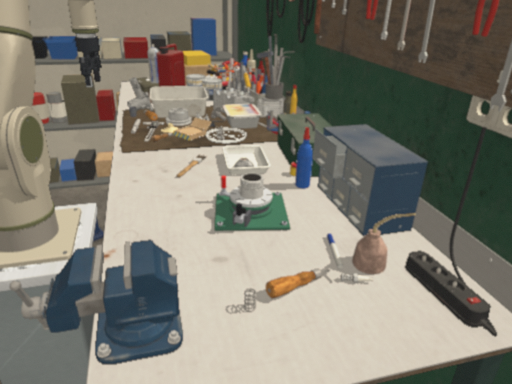

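Run:
```python
from h import *
im=cv2.imread('pics/top0.png'); h=cv2.cvtColor(im,cv2.COLOR_BGR2HSV); d=np.load('top0.npy')
x0,y0,x1,y1=215,150,310,245
g=((abs(h[...,0].astype(int)-70)<20)&(h[...,1]>100)).astype(np.uint8); g[:y0]=0;g[y1:]=0;g[:,:x0]=0;g[:,x1:]=0
c=np.vstack(cv2.findContours(g,0,1)[0]); 
w=ray('top',c.reshape(-1,2),0.012); r=cv2.minAreaRect((w[:,:2]*1000).astype(np.float32)); print('base rect mm',r)
r0=h[y0:y1,x0:x1]; m=(((r0[...,0]<10)|(r0[...,0]>170))&(r0[...,1]>120)&(r0[...,2]>60)); ys,xs=np.nonzero(m)
print('red',list(zip((xs+x0).tolist(),(ys+y0).tolist())), ray('top',[[xs.mean()+x0,ys.mean()+y0]],.082))
for p in ((260,192),(237,213),(285,210)): print(p,d[p[1]-1:p[1]+2,p[0]-1:p[0]+2].round(3).tolist())
si=cv2.imread('pics/side0.png')
a=cv2.resize(im[160:240,220:300],(480,480),interpolation=cv2.INTER_CUBIC)
b=cv2.resize(si[165:235,205:295],(617,480),interpolation=cv2.INTER_CUBIC)[:,:310]
b=cv2.resize(si[165:235,210:280],(310,310),interpolation=cv2.INTER_CUBIC); b=cv2.copyMakeBorder(b,0,170,0,0,0)
cv2.imwrite('pics/crop.png',np.hstack([a,b]))
```

```text
base rect mm ((572.8511352539062, 2.0702133178710938), (191.15231323242188, 190.8514404296875), 78.10210418701172)
red [(234, 210), (235, 210), (236, 210), (237, 210), (234, 211), (235, 211), (236, 211), (237, 211), (233, 212), (234, 212), (235, 212), (236, 212), (237, 212), (238, 212), (234, 213), (235, 213), (236, 213), (237, 213), (238, 213), (235, 214), (236, 214), (237, 214)] [[0.51178431 0.07995907 0.082     ]]
(260, 192) [[1.2000000476837158, 1.1979999542236328, 1.2000000476837158], [1.1979999542236328, 1.1990000009536743, 1.2020000219345093], [1.1970000267028809, 1.2000000476837158, 1.1959999799728394]]
(237, 213) [[1.2209999561309814, 1.218999981880188, 1.2319999933242798], [1.218999981880188, 1.2200000286102295, 1.2389999628067017], [1.218999981880188, 1.2330000400543213, 1.2669999599456787]]
(285, 210) [[1.253999948501587, 1.253000020980835, 1.222000002861023], [1.2580000162124634, 1.2269999980926514, 1.2170000076293945], [1.2589999437332153, 1.2239999771118164, 1.2230000495910645]]
```

View pics/crop.png

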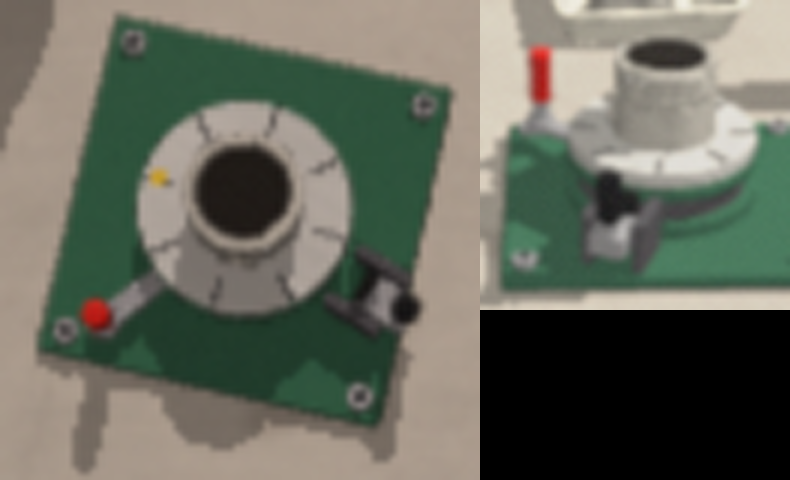

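The crop shows the red post at top-view px (236,212), the plate centre at about (261,194.5) and the brake post at about (287,211). The measured red post (0.512, 0.080) agrees within 1 mm with the base rectangle's prediction, which has yaw -11.9°. So the centre is about (0.573, 0.002).

```bash
cat >> h.py <<'E'
C=np.array([.5727,.0018]); YAW=np.deg2rad(-11.9)
def rows(target,psi_t,n,grip=0):
    """n rows from the measured pose to target xyz / tool-x yaw"""
    s=st(); p=np.array(s['position']); q=s['ee_rot']; psi=2*np.arctan2(q[1],q[0])
    dps=(psi_t-psi+np.pi)%(2*np.pi)-np.pi
    print('yaw',np.degrees(psi),'d',np.array(target)-p,'dyaw',np.degrees(dps)); d=(np.array(target)-p)*100/n
    print([[[round(float(v),2) for v in (d[0]*np.cos(a)+d[1]*np.sin(a),d[0]*np.sin(a)-d[1]*np.cos(a),-d[2])],round(float(-dps/n),3),grip] for a in psi+dps/n*np.arange(n)])
def at(rad,tan,th=0):
    a=YAW+np.deg2rad(140)+th; return C+rad*np.array([np.cos(a),np.sin(a)])+tan*np.array([-np.sin(a),np.cos(a)])
E
python3 - <<'E'
from h import *
print(proj('top',[[*at(.1,0),.082],[*at(.105,0,np.deg2rad(110)),.08],[*C,.0575]]))
rows([*at(.1,-.03),.2],YAW+np.deg2rad(-40),20)
E
```

```text
[[235.50973366 212.19636993]
 [287.81038364 211.1276173 ]
 [260.43044376 194.53374057]]
{'clock': 0.1, 'position': [0.1459, 0.6074, 0.2306], 'ee_rot': [0.7854, 0.619, -0.0005, 0.0004], 'ft_force': [-0.0615, 0.9528, -1.0479], 'grip_width': 1.0033}
yaw 76.4926767975755 d [ 0.38868951 -0.50838627 -0.03060596] dyaw -128.3926767975755
[[[-2.02, 2.48, 0.15], 0.112, 0], [[-1.73, 2.69, 0.15], 0.112, 0], [[-1.42, 2.87, 0.15], 0.112, 0], [[-1.09, 3.01, 0.15], 0.112, 0], [[-0.74, 3.11, 0.15], 0.112, 0], [[-0.39, 3.18, 0.15], 0.112, 0], [[-0.03, 3.2, 0.15], 0.112, 0], [[0.33, 3.18, 0.15], 0.112, 0], [[0.68, 3.13, 0.15], 0.112, 0], [[1.03, 3.03, 0.15], 0.112, 0], [[1.36, 2.9, 0.15], 0.112, 0], [[1.67, 2.73, 0.15], 0.112, 0], [[1.97, 2.52, 0.15], 0.112, 0], [[2.24, 2.29, 0.15], 0.112, 0], [[2.48, 2.02, 0.15], 0.112, 0], [[2.69, 1.73, 0.15], 0.112, 0], [[2.87, 1.42, 0.15], 0.112, 0], [[3.01, 1.09, 0.15], 0.112, 0], [[3.11, 0.75, 0.15], 0.112, 0], [[3.18, 0.4, 0.15], 0.112, 0]]
```

Emit:
{"fn": "servo_tool", "kwargs": {"deltas": [[[-2.0,2.5,0.1],0.112,0],[[-1.7,2.7,0.1],0.112,0],[[-1.4,2.9,0.1],0.112,0],[[-1.1,3.0,0.1],0.112,0],[[-0.7,3.1,0.1],0.112,0],[[-0.4,3.2,0.1],0.112,0],[[0,3.2,0.1],0.112,0],[[0.3,3.2,0.1],0.112,0],[[0.7,3.1,0.1],0.112,0],[[1.0,3.0,0.1],0.112,0]], "force": 40}}

```text
clock: 0.93
position: [0.3369, 0.3432, 0.2149]
ee_rot: [0.996, 0.089, -0.004, 0.003]
ft_force: [0.8, 0.4, 0.8]
grip_width: -0.004
```

Run:
```python
from h import *
rows([*at(.1,-.03),.2],YAW+np.deg2rad(-40),12)
```

```text
{'clock': 0.9333, 'position': [0.3369, 0.3432, 0.2149], 'ee_rot': [0.996, 0.0894, -0.004, 0.0026], 'ft_force': [0.7913, 0.4089, 0.8275], 'grip_width': -0.0036}
yaw 10.257044890541867 d [ 0.19766353 -0.24417265 -0.01491652] dyaw -62.15704489054187
[[[1.26, 2.3, 0.12], 0.09, 0], [[1.46, 2.17, 0.12], 0.09, 0], [[1.65, 2.03, 0.12], 0.09, 0], [[1.83, 1.87, 0.12], 0.09, 0], [[1.99, 1.7, 0.12], 0.09, 0], [[2.13, 1.52, 0.12], 0.09, 0], [[2.26, 1.32, 0.12], 0.09, 0], [[2.37, 1.11, 0.12], 0.09, 0], [[2.46, 0.89, 0.12], 0.09, 0], [[2.53, 0.66, 0.12], 0.09, 0], [[2.58, 0.43, 0.12], 0.09, 0], [[2.61, 0.2, 0.12], 0.09, 0]]
```

Emit:
{"fn": "servo_tool", "kwargs": {"deltas": [[[1.3,2.3,0.1],0.09,0],[[1.5,2.2,0.1],0.09,0],[[1.6,2.0,0.1],0.09,0],[[1.8,1.9,0.1],0.09,0],[[2.0,1.7,0.1],0.09,0],[[2.1,1.5,0.1],0.09,0],[[2.3,1.3,0.1],0.09,0],[[2.4,1.1,0.1],0.09,0],[[2.5,0.9,0.1],0.09,0],[[2.5,0.7,0.1],0.09,0],[[2.6,0.4,0.1],0.09,0],[[2.6,0.2,0.1],0.09,0]]}}

```text
clock: 1.93
position: [0.5346, 0.0763, 0.2003]
ee_rot: [0.887, -0.462, -0.003, 0.006]
ft_force: [1.0, -0.3, -0.4]
grip_width: -0.001
```

Run:
```python
from h import *
rows([*at(.1,-.03),.064],YAW+np.deg2rad(-40),5)
```

```text
{'clock': 1.9333, 'position': [0.5346, 0.0763, 0.2003], 'ee_rot': [0.8868, -0.4621, -0.0032, 0.0056], 'ft_force': [1.0158, -0.3338, -0.3521], 'grip_width': -0.0014}
yaw -55.04585159845138 d [-1.96986341e-06  2.27198208e-02 -1.36257173e-01] dyaw 3.1458515984513764
[[[-0.37, -0.26, 2.73], -0.011, 0], [[-0.37, -0.26, 2.73], -0.011, 0], [[-0.37, -0.27, 2.73], -0.011, 0], [[-0.36, -0.27, 2.73], -0.011, 0], [[-0.36, -0.28, 2.73], -0.011, 0]]
```

Emit:
{"fn": "servo_tool", "kwargs": {"deltas": [[[-0.9,-0.65,1.5],-0.03,0],[[-0.9,-0.65,2.5],-0.02,0],[[0,0,3.0],0,0],[[0,0,3.0],0,0],[[0,0,2.5],0,0],[[0,0,0.8],0,0],[[0,0,0],0,0]]}}

```text
clock: 2.52
position: [0.5369, 0.0896, 0.062]
ee_rot: [0.894, -0.447, -0.001, 0.006]
ft_force: [0.2, 0.4, 0.3]
grip_width: -0.002
```

```bash
cat >> h.py <<'E'
def lev():
    s=st(); p=np.array(s['position']); v=p[:2]-C; q=s['ee_rot']; psi=np.degrees(2*np.arctan2(q[1],q[0]))
    # lever angle if in contact: perpendicular offset 19 mm behind
    r=np.hypot(*v); th=np.arctan2(v[1],v[0])-YAW-np.deg2rad(140)+np.arcsin(.019/r)
    th=(th+np.pi)%(2*np.pi)-np.pi
    a=YAW+np.deg2rad(140)+th; et=np.array([-np.sin(a),np.cos(a)]); er=np.array([np.cos(a),np.sin(a)])
    f=np.array(s['ft_force'])[:2]
    print('theta %.3f rad, radial %.4f, yaw err deg %.2f, F_t %.2f F_r %.2f, z %.4f'%(th,v@er,(psi-np.degrees(a)+360)%360-180,f@et,f@er,p[2]))
E
python3 - <<'E'
from h import *
lev()
im,d=eyes.camera('top'); cv2.imwrite('pics/a.png',cv2.resize(im[150:250,210:310],(500,500),interpolation=cv2.INTER_CUBIC))
im,d=eyes.camera('side'); b=cv2.resize(im[140:240,190:290],(500,500),interpolation=cv2.INTER_CUBIC)
cv2.imwrite('pics/a.png',np.hstack([cv2.imread('pics/a.png'),b])[:,:1000][:, ::1] if 0 else cv2.resize(np.hstack([cv2.imread('pics/a.png'),b]),(800,400)))
lev()
E
```

```text
{'clock': 2.5167, 'position': [0.5369, 0.0896, 0.062], 'ee_rot': [0.8944, -0.4472, -0.0015, 0.0063], 'ft_force': [0.1909, 0.3548, 0.3435], 'grip_width': -0.0021}
theta -0.076 rad, radial 0.0929, yaw err deg 3.16, F_t -0.36 F_r 0.19, z 0.0620
{'clock': 2.6167, 'position': [0.5381, 0.0899, 0.064], 'ee_rot': [0.8944, -0.4472, -0.0006, 0.0052], 'ft_force': [0.6444, -0.0742, 0.7778], 'grip_width': 0.0006}
theta -0.089 rad, radial 0.0927, yaw err deg 3.85, F_t -0.50 F_r -0.41, z 0.0640
```

View pics/a.png

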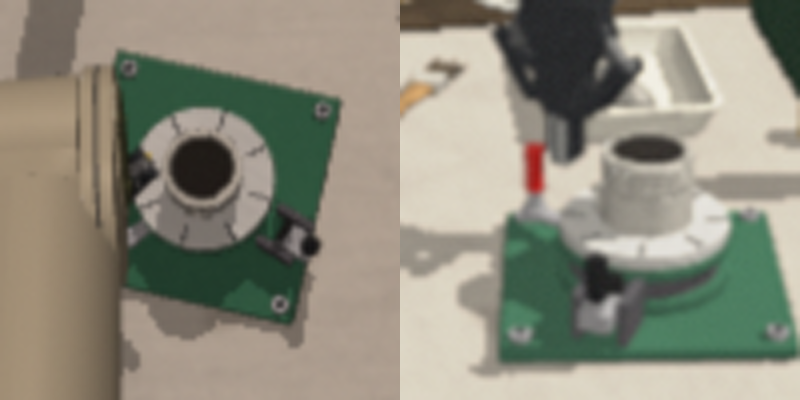

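The side view shows the shut fingers just behind (+x side of) the red post, clear of the plate. The outer linkage is rather near the piston, so I'll move outwards and slightly up, then push slowly.

Emit:
{"fn": "servo_tool", "kwargs": {"deltas": [[[-0.35,0,-0.2],0,0],[[-0.4,0,-0.2],0,0],[[-0.04,0.2,0],-0.02,0],[[-0.04,0.2,0],-0.02,0],[[-0.04,0.2,0],-0.02,0],[[-0.04,0.2,0],-0.02,0],[[-0.04,0.2,0],-0.02,0],[[-0.04,0.2,0],-0.02,0]]}}

```text
clock: 3.28
position: [0.5256, 0.0921, 0.0756]
ee_rot: [0.922, -0.387, 0.003, 0.001]
ft_force: [0.0, 1.4, -1.3]
grip_width: -0.002
```

```bash
python3 -c "
from h import *
lev()"
```

```text
{'clock': 3.2833, 'position': [0.5256, 0.0921, 0.0756], 'ee_rot': [0.9221, -0.387, 0.0029, 0.0008], 'ft_force': [0.0141, 1.3971, -1.2886], 'grip_width': -0.002}
theta 0.003 rad, radial 0.1000, yaw err deg 6.17, F_t -0.88 F_r 1.09, z 0.0756
```

Emit:
{"fn": "servo_tool", "kwargs": {"deltas": [[[0,0,0.3],0,0],[[0,0,0.3],0,0],[[0,0.2,0],0,0],[[-0.04,0.2,0],-0.01,0],[[-0.04,0.2,0],-0.02,0],[[-0.04,0.2,0],-0.02,0],[[-0.04,0.2,0],-0.02,0],[[-0.04,0.2,0],-0.02,0]]}}

```text
clock: 3.95
position: [0.5153, 0.0846, 0.069]
ee_rot: [0.94, -0.34, 0.003, 0.0]
ft_force: [0.1, 1.3, 1.0]
grip_width: -0.003
```

```bash
python3 -c "
from h import *
lev()"
```

```text
{'clock': 3.95, 'position': [0.5153, 0.0846, 0.069], 'ee_rot': [0.9403, -0.3404, 0.0031, 0.0004], 'ft_force': [0.0832, 1.3042, 1.0219], 'grip_width': -0.0026}
theta 0.131 rad, radial 0.0990, yaw err deg 4.61, F_t -0.99 F_r 0.85, z 0.0690
```

Emit:
{"fn": "servo_tool", "kwargs": {"deltas": [[[-0.04,0.2,0],-0.015,0],[[-0.04,0.2,0],-0.015,0],[[-0.04,0.2,0],-0.015,0],[[-0.04,0.2,0],-0.02,0],[[-0.04,0.2,0],-0.02,0],[[-0.04,0.2,0],-0.02,0],[[-0.04,0.2,0],-0.02,0],[[-0.04,0.2,0],-0.02,0],[[-0.04,0.2,0],-0.02,0],[[-0.04,0.2,0],-0.02,0],[[0,0,0],0,0]]}}

```text
clock: 4.87
position: [0.4987, 0.0694, 0.0691]
ee_rot: [0.971, -0.241, 0.003, 0.0]
ft_force: [0.4, 1.5, -1.3]
grip_width: -0.001
```

```bash
python3 -c "
from h import *
lev()
im,d=eyes.camera('side'); cv2.imwrite('pics/b.png',cv2.resize(im[140:240,190:290],(500,500),interpolation=cv2.INTER_CUBIC))
lev()"
```

```text
{'clock': 4.8667, 'position': [0.4987, 0.0694, 0.0691], 'ee_rot': [0.9705, -0.2409, 0.003, 0.0002], 'ft_force': [0.3897, 1.5408, -1.3426], 'grip_width': -0.0008}
theta 0.357 rad, radial 0.0984, yaw err deg 3.57, F_t -1.52 F_r 0.47, z 0.0691
{'clock': 4.9167, 'position': [0.4988, 0.0695, 0.0691], 'ee_rot': [0.9704, -0.2414, 0.0031, 0.0002], 'ft_force': [0.4314, 2.1436, -0.6302], 'grip_width': 0.0007}
theta 0.355 rad, radial 0.0984, yaw err deg 3.62, F_t -2.05 F_r 0.75, z 0.0691
```

View pics/b.png

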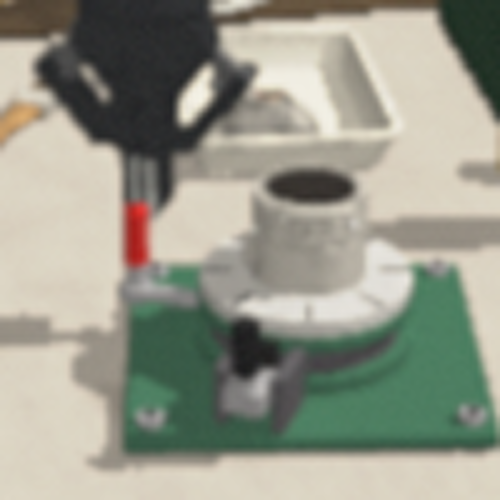

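The side view shows the fingers on the post and the lever turned, the gripper clear of the piston. Now I feel forward.

Emit:
{"fn": "servo_tool", "kwargs": {"deltas": [[[-0.03,0.15,0],-0.015,0],[[-0.03,0.15,0],-0.015,0],[[-0.03,0.15,0],-0.015,0],[[0,0,0],0,0]]}}

```text
clock: 5.25
position: [0.4959, 0.0663, 0.0691]
ee_rot: [0.976, -0.217, 0.003, -0.0]
ft_force: [1.1, 2.7, -0.2]
grip_width: 0.002
```

```bash
python3 -c "
from h import *
lev()"
```

```text
{'clock': 5.25, 'position': [0.4959, 0.0663, 0.0691], 'ee_rot': [0.9761, -0.2171, 0.0032, -0.0], 'ft_force': [1.1343, 2.7389, -0.1866], 'grip_width': 0.0017}
theta 0.398 rad, radial 0.0984, yaw err deg 4.01, F_t -2.94 F_r 0.34, z 0.0691
```

Emit:
{"fn": "servo_tool", "kwargs": {"deltas": [[[-0.03,0.15,0],-0.015,0],[[-0.03,0.15,0],-0.015,0],[[0,0,0],0,0]]}}

```text
clock: 5.5
position: [0.4941, 0.0639, 0.0691]
ee_rot: [0.98, -0.201, 0.003, -0.0]
ft_force: [1.2, 4.2, -0.5]
grip_width: 0.002
```

```bash
python3 -c "
from h import *
lev()"
```

```text
{'clock': 5.5, 'position': [0.4941, 0.0639, 0.0691], 'ee_rot': [0.9796, -0.2007, 0.0033, -0.0002], 'ft_force': [1.2157, 4.1596, -0.4574], 'grip_width': 0.0019}
theta 0.428 rad, radial 0.0984, yaw err deg 4.21, F_t -4.25 F_r 0.83, z 0.0691
```

Resistance is climbing from 1.7 to 4.2 N. Smaller steps now.

Emit:
{"fn": "servo_tool", "kwargs": {"deltas": [[[-0.03,0.13,0],-0.01,0],[[0,0,0],0,0]]}}

```text
clock: 5.67
position: [0.4932, 0.0628, 0.0691]
ee_rot: [0.981, -0.195, 0.003, -0.0]
ft_force: [2.0, 2.9, -1.4]
grip_width: -0.001
```

```bash
python3 -c "
from h import *
lev()"
```

```text
{'clock': 5.6667, 'position': [0.4932, 0.0628, 0.0691], 'ee_rot': [0.9808, -0.1952, 0.0034, -0.0002], 'ft_force': [1.9538, 2.8623, -1.3593], 'grip_width': -0.0006}
theta 0.442 rad, radial 0.0983, yaw err deg 4.06, F_t -3.43 F_r -0.47, z 0.0691
```

Emit:
{"fn": "servo_tool", "kwargs": {"deltas": [[[-0.03,0.13,0],-0.01,0],[[0,0,0],0,0]]}}

```text
clock: 5.83
position: [0.4925, 0.0617, 0.0691]
ee_rot: [0.982, -0.19, 0.003, -0.0]
ft_force: [1.5, 3.4, -1.2]
grip_width: -0.001
```

```bash
python3 -c "
from h import *
lev(); eyes.camera('side'); lev()"
```

```text
{'clock': 5.8333, 'position': [0.4925, 0.0617, 0.0691], 'ee_rot': [0.9818, -0.1898, 0.0035, -0.0003], 'ft_force': [1.4801, 3.3736, -1.2228], 'grip_width': -0.0011}
theta 0.456 rad, radial 0.0983, yaw err deg 3.91, F_t -3.68 F_r 0.14, z 0.0691
{'clock': 5.8833, 'position': [0.4925, 0.0618, 0.0691], 'ee_rot': [0.9818, -0.1901, 0.0035, -0.0003], 'ft_force': [2.2351, 2.8933, -0.6912], 'grip_width': 0.0017}
theta 0.454 rad, radial 0.0983, yaw err deg 3.95, F_t -3.58 F_r -0.75, z 0.0691
```

Emit:
{"fn": "servo_tool", "kwargs": {"deltas": [[[-0.03,0.13,0],-0.01,0],[[0,0,0],0,0]]}}

```text
clock: 6.05
position: [0.4918, 0.0607, 0.0691]
ee_rot: [0.983, -0.185, 0.004, -0.0]
ft_force: [0.9, 3.1, -1.0]
grip_width: 0.0
```

```bash
python3 -c "
from h import *
lev(); eyes.camera('side'); lev()"
```

```text
{'clock': 6.05, 'position': [0.4918, 0.0607, 0.0691], 'ee_rot': [0.9828, -0.1847, 0.0036, -0.0003], 'ft_force': [0.9269, 3.0766, -0.9978], 'grip_width': 0.0004}
theta 0.467 rad, radial 0.0983, yaw err deg 3.83, F_t -3.18 F_r 0.47, z 0.0691
{'clock': 6.1, 'position': [0.4919, 0.0608, 0.0691], 'ee_rot': [0.9827, -0.1849, 0.0036, -0.0004], 'ft_force': [1.0567, 3.6294, -1.174], 'grip_width': 0.0007}
theta 0.466 rad, radial 0.0983, yaw err deg 3.88, F_t -3.73 F_r 0.59, z 0.0691
```

Emit:
{"fn": "servo_tool", "kwargs": {"deltas": [[[-0.03,0.13,0],-0.01,0],[[0,0,0],0,0]]}}

```text
clock: 6.27
position: [0.4911, 0.0597, 0.0691]
ee_rot: [0.984, -0.179, 0.004, -0.0]
ft_force: [1.2, 3.8, -1.2]
grip_width: -0.002
```

```bash
cat >> h.py <<'E'
def plate(n='side'):
    """marks on the plate rim ring: darkness vs world angle (deg), z=.0575, r=.05"""
    im,_=eyes.camera(n); a=np.deg2rad(np.arange(0,360,1.)); acc=0
    for r in (.048,.051,.054):
        uv=proj(n,np.c_[C[0]+r*np.cos(a),C[1]+r*np.sin(a),0*a+.0575]).astype(np.float32)
        acc=acc+cv2.remap(im,uv[:,:1],uv[:,1:],cv2.INTER_LINEAR)[:,0].astype(float)
    return acc/3,im
E
python3 -c "
from h import *
lev(); p,im=plate(); lev(); np.save('p1.npy',p); cv2.imwrite('pics/c.png',im)
q=cv2.imread('pics/side0.png')
print(p.mean(1)[::3].astype(int).tolist())
x=p[:,0]-p[:,2]; print('yellow cand',np.argsort(x)[:5],np.sort(x)[:5])
"
```

```text
{'clock': 6.2667, 'position': [0.4911, 0.0597, 0.0691], 'ee_rot': [0.9838, -0.1794, 0.0037, -0.0004], 'ft_force': [1.2212, 3.8497, -1.2324], 'grip_width': -0.0016}
theta 0.479 rad, radial 0.0983, yaw err deg 3.75, F_t -4.01 F_r 0.48, z 0.0691
{'clock': 6.3167, 'position': [0.4912, 0.0598, 0.0691], 'ee_rot': [0.9837, -0.1797, 0.0037, -0.0004], 'ft_force': [2.2045, 4.0007, -1.1711], 'grip_width': 0.0009}
theta 0.478 rad, radial 0.0982, yaw err deg 3.81, F_t -4.55 F_r -0.35, z 0.0691
[199, 208, 217, 220, 222, 223, 223, 220, 214, 203, 189, 178, 174, 171, 169, 169, 167, 160, 150, 146, 147, 146, 143, 138, 138, 138, 137, 138, 141, 141, 138, 135, 133, 129, 128, 133, 142, 152, 166, 179, 184, 182, 178, 176, 176, 173, 168, 164, 163, 162, 162, 161, 158, 154, 149, 141, 133, 133, 136, 139, 144, 149, 150, 150, 151, 151, 151, 153, 157, 165, 177, 181, 173, 163, 170, 189, 209, 214, 213, 213, 214, 214, 214, 214, 215, 216, 217, 211, 187, 182, 204, 218, 221, 221, 221, 222, 223, 223, 223, 223, 222, 217, 207, 195, 190, 195, 207, 216, 220, 221, 221, 221, 221, 221, 219, 216, 209, 201, 195, 195]
yellow cand [36 40 37 39 43] [-18.         -17.66666667 -17.66666667 -17.66666667 -17.66666667]
```

Emit:
{"fn": "servo_tool", "kwargs": {"deltas": [[[-0.03,0.13,0],-0.01,0],[[0,0,0],0,0]]}}

```text
clock: 6.48
position: [0.4904, 0.0587, 0.0691]
ee_rot: [0.985, -0.174, 0.004, -0.0]
ft_force: [2.4, 3.9, -0.6]
grip_width: -0.001
```

Run:
```python
from h import *
lev(); p,im=plate(); lev()
q=cv2.imread('pics/side0.png'); b=eyes.camera
eyes.camera=lambda n:(q,0)
p0,_=plate()
for nm,x in(('0',p0),('prev',np.load('p1.npy')),('now',p)): g=x.mean(1)[200:360]; print(nm,[i+200 for i in range(3,157) if g[i]==g[i-3:i+4].min() and g[i]<g[max(0,i-8)]-8])
```

```text
{'clock': 6.4833, 'position': [0.4904, 0.0587, 0.0691], 'ee_rot': [0.9847, -0.1743, 0.0038, -0.0004], 'ft_force': [2.3648, 3.8647, -0.6055], 'grip_width': -0.0005}
theta 0.492 rad, radial 0.0982, yaw err deg 3.63, F_t -4.49 F_r -0.61, z 0.0691
{'clock': 6.5333, 'position': [0.4905, 0.0588, 0.0691], 'ee_rot': [0.9846, -0.1745, 0.0038, -0.0004], 'ft_force': [1.8291, 3.2934, -1.5545], 'grip_width': 0.0015}
theta 0.491 rad, radial 0.0982, yaw err deg 3.69, F_t -3.75 F_r -0.34, z 0.0691
0 [256, 302, 346]
prev [220, 266, 312, 354]
now [266, 312]
```

Emit:
{"fn": "servo_tool", "kwargs": {"deltas": [[[-0.03,0.15,0],-0.01,0],[[0,0,0],0,0]]}}

```text
clock: 6.7
position: [0.4897, 0.0575, 0.0691]
ee_rot: [0.986, -0.169, 0.004, -0.0]
ft_force: [1.7, 2.4, -2.1]
grip_width: 0.001
```

```bash
cat >> h.py <<'E'
from scipy.ndimage import gaussian_filter1d as gf
def look(n='side',im=None):
    if im is None: lev(); p,im=plate(n); lev()
    else:
        b=eyes.camera; eyes.camera=lambda n:(im,0); p,_=plate(n); eyes.camera=b
    g=p.mean(1); g=gf(g,1,mode='wrap')-gf(g,10,mode='wrap'); g=g[240:325]
    # phase mod 45 of the dark lines
    a=np.arange(240,325); best=[(sum(np.interp([x for x in np.arange(ph-45,400,45) if 240<=x<=324],a,g))/len([x for x in np.arange(ph-45,400,45) if 240<=x<=324]),ph) for ph in np.arange(0,45,.25)]
    print('line phase mod 45:',min(best)); return im
E
python3 - <<'E'
from h import *
for f in('side0','c'): look(im=cv2.imread(f'pics/{f}.png'))
look()
E
```

```text
line phase mod 45: (np.float64(-24.352130833099864), np.float64(31.0))
line phase mod 45: (np.float64(-22.770784119472665), np.float64(41.0))
{'clock': 6.7, 'position': [0.4897, 0.0575, 0.0691], 'ee_rot': [0.9856, -0.1691, 0.0039, -0.0004], 'ft_force': [1.6941, 2.3869, -2.1274], 'grip_width': 0.0013}
theta 0.506 rad, radial 0.0981, yaw err deg 3.42, F_t -2.86 F_r -0.63, z 0.0691
{'clock': 6.75, 'position': [0.4897, 0.0576, 0.0691], 'ee_rot': [0.9856, -0.1693, 0.0039, -0.0005], 'ft_force': [1.2911, 3.4969, -1.9939], 'grip_width': 0.0004}
theta 0.505 rad, radial 0.0982, yaw err deg 3.48, F_t -3.72 F_r 0.18, z 0.0691
line phase mod 45: (np.float64(-20.253023476043623), np.float64(43.0))
```

The plate turns with the lever after the play: phase +12° now, engaged at about 0.30 rad. I'll go on in small steps, with the plate phase as a second indicator.

Emit:
{"fn": "servo_tool", "kwargs": {"deltas": [[[-0.03,0.13,0],-0.01,0],[[-0.03,0.13,0],-0.01,0],[[0,0,0],0,0]]}}

```text
clock: 7.0
position: [0.4883, 0.0552, 0.0691]
ee_rot: [0.987, -0.158, 0.004, -0.0]
ft_force: [2.0, 3.9, -1.4]
grip_width: -0.004
```

```bash
python3 -c "
from h import *
look()"
```

```text
{'clock': 7.0, 'position': [0.4883, 0.0552, 0.0691], 'ee_rot': [0.9874, -0.1584, 0.004, -0.0004], 'ft_force': [2.0272, 3.8982, -1.4092], 'grip_width': -0.0036}
theta 0.533 rad, radial 0.0981, yaw err deg 3.14, F_t -4.37 F_r -0.47, z 0.0691
{'clock': 7.05, 'position': [0.4884, 0.0553, 0.0691], 'ee_rot': [0.9873, -0.1587, 0.004, -0.0005], 'ft_force': [1.5582, 2.0564, -1.5351], 'grip_width': -0.0022}
theta 0.532 rad, radial 0.0980, yaw err deg 3.16, F_t -2.48 F_r -0.70, z 0.0691
line phase mod 45: (np.float64(-20.028555478110007), np.float64(44.0))
```

Emit:
{"fn": "servo_tool", "kwargs": {"deltas": [[[-0.03,0.13,0],-0.01,0],[[0,0,0],0,0]]}}

```text
clock: 7.22
position: [0.4876, 0.054, 0.0691]
ee_rot: [0.988, -0.153, 0.004, -0.0]
ft_force: [2.0, 3.7, -1.2]
grip_width: -0.0
```

```bash
python3 -c "
from h import *
look()"
```

```text
{'clock': 7.2167, 'position': [0.4876, 0.054, 0.0691], 'ee_rot': [0.9882, -0.1533, 0.004, -0.0004], 'ft_force': [2.0053, 3.7385, -1.1979], 'grip_width': -0.0004}
theta 0.547 rad, radial 0.0980, yaw err deg 2.90, F_t -4.20 F_r -0.57, z 0.0691
{'clock': 7.2667, 'position': [0.4877, 0.0541, 0.0691], 'ee_rot': [0.9881, -0.1535, 0.004, -0.0005], 'ft_force': [2.8311, 2.9818, -1.1156], 'grip_width': -0.0016}
theta 0.546 rad, radial 0.0980, yaw err deg 2.97, F_t -3.79 F_r -1.60, z 0.0691
line phase mod 45: (np.float64(-20.583266176019634), np.float64(1.0))
```

Emit:
{"fn": "servo_tool", "kwargs": {"deltas": [[[-0.03,0.13,0],-0.01,0],[[-0.03,0.13,0],-0.01,0],[[0,0,0],0,0]]}}

```text
clock: 7.52
position: [0.4863, 0.0516, 0.0691]
ee_rot: [0.99, -0.143, 0.004, -0.0]
ft_force: [1.3, 3.1, -1.1]
grip_width: -0.003
```

```bash
python3 -c "
from h import *
look()"
```

```text
{'clock': 7.5167, 'position': [0.4863, 0.0516, 0.0691], 'ee_rot': [0.9898, -0.1426, 0.0042, -0.0004], 'ft_force': [1.325, 3.1452, -1.1094], 'grip_width': -0.0026}
theta 0.575 rad, radial 0.0979, yaw err deg 2.58, F_t -3.41 F_r -0.23, z 0.0691
{'clock': 7.5667, 'position': [0.4863, 0.0517, 0.0691], 'ee_rot': [0.9897, -0.1429, 0.0042, -0.0004], 'ft_force': [1.5276, 2.8707, -1.8842], 'grip_width': 0.0006}
theta 0.574 rad, radial 0.0979, yaw err deg 2.59, F_t -3.21 F_r -0.51, z 0.0691
line phase mod 45: (np.float64(-18.514702133728846), np.float64(2.0))
```

Emit:
{"fn": "servo_tool", "kwargs": {"deltas": [[[-0.02,0.13,0],-0.01,0],[[-0.02,0.13,0],-0.015,0],[[0,0,0],0,0]]}}

```text
clock: 7.82
position: [0.485, 0.049, 0.0691]
ee_rot: [0.992, -0.129, 0.004, -0.0]
ft_force: [1.0, 2.9, -1.3]
grip_width: -0.001
```

```bash
python3 -c "
from h import *
look()"
```

```text
{'clock': 7.8167, 'position': [0.485, 0.049, 0.0691], 'ee_rot': [0.9916, -0.1293, 0.004, -0.0003], 'ft_force': [1.0363, 2.8699, -1.2778], 'grip_width': -0.0013}
theta 0.604 rad, radial 0.0978, yaw err deg 2.45, F_t -3.05 F_r -0.14, z 0.0691
{'clock': 7.8667, 'position': [0.485, 0.0491, 0.0691], 'ee_rot': [0.9915, -0.1297, 0.004, -0.0003], 'ft_force': [1.4427, 3.2213, -1.1766], 'grip_width': -0.0003}
theta 0.603 rad, radial 0.0978, yaw err deg 2.46, F_t -3.51 F_r -0.42, z 0.0691
line phase mod 45: (np.float64(-20.902720846677013), np.float64(4.0))
```

Emit:
{"fn": "servo_tool", "kwargs": {"deltas": [[[-0.02,0.13,0],-0.01,0],[[-0.02,0.13,0],-0.015,0],[[0,0,0],0,0]]}}

```text
clock: 8.12
position: [0.4837, 0.0464, 0.0691]
ee_rot: [0.993, -0.116, 0.004, -0.0]
ft_force: [2.5, 2.2, -0.8]
grip_width: -0.0
```

```bash
python3 -c "
from h import *
look()"
```

```text
{'clock': 8.1167, 'position': [0.4837, 0.0464, 0.0691], 'ee_rot': [0.9932, -0.116, 0.0038, -0.0002], 'ft_force': [2.5408, 2.2312, -0.753], 'grip_width': -0.0002}
theta 0.633 rad, radial 0.0978, yaw err deg 2.29, F_t -2.83 F_r -1.85, z 0.0691
{'clock': 8.1667, 'position': [0.4837, 0.0465, 0.0691], 'ee_rot': [0.9932, -0.1164, 0.0038, -0.0002], 'ft_force': [0.0681, 2.3054, -0.426], 'grip_width': 0.0026}
theta 0.632 rad, radial 0.0977, yaw err deg 2.29, F_t -2.24 F_r 0.56, z 0.0691
line phase mod 45: (np.float64(-17.209162507833767), np.float64(5.0))
```

Emit:
{"fn": "servo_tool", "kwargs": {"deltas": [[[-0.02,0.12,0],-0.01,0],[[-0.02,0.12,0],-0.015,0],[[0,0,0],0,0]]}}

```text
clock: 8.42
position: [0.4825, 0.0438, 0.069]
ee_rot: [0.995, -0.103, 0.004, -0.0]
ft_force: [1.4, 2.6, -0.2]
grip_width: 0.0
```

```bash
python3 -c "
from h import *
look()"
```

```text
{'clock': 8.4167, 'position': [0.4825, 0.0438, 0.069], 'ee_rot': [0.9947, -0.1028, 0.0036, -0.0], 'ft_force': [1.381, 2.6011, -0.2318], 'grip_width': 0.0001}
theta 0.662 rad, radial 0.0977, yaw err deg 2.17, F_t -2.86 F_r -0.71, z 0.0690
{'clock': 8.4667, 'position': [0.4825, 0.0439, 0.069], 'ee_rot': [0.9946, -0.1033, 0.0036, -0.0], 'ft_force': [1.6273, 1.4788, -0.8975], 'grip_width': -0.0011}
theta 0.661 rad, radial 0.0977, yaw err deg 2.16, F_t -1.83 F_r -1.22, z 0.0690
line phase mod 45: (np.float64(-17.6290536438281), np.float64(7.0))
```

Emit:
{"fn": "servo_tool", "kwargs": {"deltas": [[[-0.02,0.12,0],-0.01,0],[[-0.02,0.1,0],-0.015,0],[[0,0,0],0,0]]}}

```text
clock: 8.72
position: [0.4814, 0.0414, 0.069]
ee_rot: [0.996, -0.09, 0.003, 0.0]
ft_force: [0.8, 2.0, 0.5]
grip_width: -0.001
```

```bash
python3 -c "
from h import *
look()"
```

```text
{'clock': 8.7167, 'position': [0.4814, 0.0414, 0.069], 'ee_rot': [0.996, -0.0896, 0.0034, 0.0002], 'ft_force': [0.8243, 1.9708, 0.4526], 'grip_width': -0.0008}
theta 0.688 rad, radial 0.0977, yaw err deg 2.19, F_t -2.10 F_r -0.38, z 0.0690
{'clock': 8.7667, 'position': [0.4815, 0.0415, 0.069], 'ee_rot': [0.9959, -0.0901, 0.0034, 0.0001], 'ft_force': [0.5271, 0.817, -0.2163], 'grip_width': -0.0005}
theta 0.688 rad, radial 0.0976, yaw err deg 2.16, F_t -0.91 F_r -0.34, z 0.0690
line phase mod 45: (np.float64(-25.20912431366238), np.float64(9.25))
```

```bash
python3 -c "
from h import *
look();look();cv2.imwrite('pics/d.png',eyes.camera('side')[0])"
```

```text
{'clock': 8.7667, 'position': [0.4815, 0.0415, 0.069], 'ee_rot': [0.9959, -0.0901, 0.0034, 0.0001], 'ft_force': [0.5271, 0.817, -0.2163], 'grip_width': -0.0005}
theta 0.688 rad, radial 0.0976, yaw err deg 2.16, F_t -0.91 F_r -0.34, z 0.0690
{'clock': 8.8167, 'position': [0.4815, 0.0416, 0.069], 'ee_rot': [0.9959, -0.0903, 0.0034, 0.0001], 'ft_force': [-0.1929, 1.8985, 0.1263], 'grip_width': -0.0053}
theta 0.687 rad, radial 0.0976, yaw err deg 2.18, F_t -1.81 F_r 0.60, z 0.0690
line phase mod 45: (np.float64(-26.193500024764916), np.float64(9.25))
{'clock': 8.8167, 'position': [0.4815, 0.0416, 0.069], 'ee_rot': [0.9959, -0.0903, 0.0034, 0.0001], 'ft_force': [-0.1929, 1.8985, 0.1263], 'grip_width': -0.0053}
theta 0.687 rad, radial 0.0976, yaw err deg 2.18, F_t -1.81 F_r 0.60, z 0.0690
{'clock': 8.8667, 'position': [0.4816, 0.0416, 0.069], 'ee_rot': [0.9959, -0.0904, 0.0035, 0.0001], 'ft_force': [0.3351, 2.6679, -0.886], 'grip_width': -0.0019}
theta 0.686 rad, radial 0.0976, yaw err deg 2.24, F_t -2.68 F_r 0.26, z 0.0690
line phase mod 45: (np.float64(-22.552959468323223), np.float64(10.0))
```

Emit:
{"fn": "servo_tool", "kwargs": {"deltas": [[[-0.02,0.13,0],-0.01,0],[[0,0,0],0,0]]}}

```text
clock: 9.08
position: [0.4811, 0.0404, 0.069]
ee_rot: [0.996, -0.085, 0.003, 0.0]
ft_force: [0.1, 1.2, 0.4]
grip_width: 0.0
```

```bash
python3 -c "
from h import *
look()"
```

```text
{'clock': 9.0833, 'position': [0.4811, 0.0404, 0.069], 'ee_rot': [0.9964, -0.0849, 0.0034, 0.0001], 'ft_force': [0.1367, 1.1745, 0.3648], 'grip_width': 0.0004}
theta 0.700 rad, radial 0.0976, yaw err deg 2.08, F_t -1.18 F_r 0.11, z 0.0690
{'clock': 9.1333, 'position': [0.4811, 0.0405, 0.069], 'ee_rot': [0.9964, -0.0851, 0.0034, 0.0001], 'ft_force': [-0.2193, 2.263, -0.6214], 'grip_width': -0.004}
theta 0.698 rad, radial 0.0976, yaw err deg 2.14, F_t -2.17 F_r 0.68, z 0.0690
line phase mod 45: (np.float64(-24.84640574253781), np.float64(33.0))
```

Clicked: the phase has returned to the notch and the force dropped. Letting the lever spring back.

Emit:
{"fn": "servo_tool", "kwargs": {"deltas": [[[0.12,-0.6,0],0.06,0],[[0.12,-0.6,0],0.06,0],[[0.12,-0.6,0],0.06,0],[[0.12,-0.6,0],0.06,0],[[0.12,-0.6,0],0.06,0],[[0.12,-0.6,0],0.06,0],[[0.12,-0.6,0],0.06,0],[[0.12,-0.6,0],0.06,0],[[0.12,-0.6,0],0.06,0],[[0.12,-0.6,0],0.06,0],[[0,0,0],0,0]]}}

```text
clock: 10.05
position: [0.5184, 0.0862, 0.0685]
ee_rot: [0.92, -0.391, 0.004, 0.002]
ft_force: [-0.3, 0.4, -0.3]
grip_width: 0.001
```

```bash
python3 -c "
from h import *
look()
rows([*at(.1,-.025),.069],YAW+np.deg2rad(-37),4)"
```

```text
{'clock': 10.05, 'position': [0.5184, 0.0862, 0.0685], 'ee_rot': [0.9204, -0.391, 0.0035, 0.0016], 'ft_force': [-0.2734, 0.3782, -0.3366], 'grip_width': 0.0009}
theta 0.097 rad, radial 0.0985, yaw err deg 0.31, F_t -0.06 F_r 0.46, z 0.0685
{'clock': 10.1, 'position': [0.518, 0.0857, 0.0684], 'ee_rot': [0.921, -0.3896, 0.0034, 0.0019], 'ft_force': [-0.3247, -0.2502, -0.2744], 'grip_width': -0.0045}
theta 0.104 rad, radial 0.0983, yaw err deg 0.08, F_t 0.41 F_r 0.05, z 0.0684
line phase mod 45: (np.float64(-21.423802479869124), np.float64(26.0))
{'clock': 10.1, 'position': [0.518, 0.0857, 0.0684], 'ee_rot': [0.921, -0.3896, 0.0034, 0.0019], 'ft_force': [-0.3247, -0.2502, -0.2744], 'grip_width': -0.0045}
yaw -45.85432328340852 d [0.01269378 0.01025481 0.00064798] dyaw -3.0456767165914784
[[[0.04, -0.41, -0.02], 0.013, 0], [[0.03, -0.41, -0.02], 0.013, 0], [[0.03, -0.41, -0.02], 0.013, 0], [[0.02, -0.41, -0.02], 0.013, 0]]
```

Emit:
{"fn": "servo_tool", "kwargs": {"deltas": [[[0.03,-0.5,0],0.02,0],[[0.03,-0.5,0],0.02,0],[[0.03,-0.5,0],0.01,0],[[0.03,-0.4,0],0.01,0],[[0,0,0],0,0],[[0,0,0],0,0]]}}

```text
clock: 10.6
position: [0.5335, 0.0974, 0.0681]
ee_rot: [0.909, -0.418, 0.003, 0.002]
ft_force: [-0.8, 0.8, -0.5]
grip_width: 0.001
```

```bash
python3 -c "
from h import *
im=look()
im0=cv2.imread('pics/side0.png')
f=lambda i:cv2.resize(i[160:240,200:290],(450,400),interpolation=cv2.INTER_CUBIC)
cv2.imwrite('pics/e.png',np.hstack([f(im0)[:,:400],f(im)[:,:400]]))"
```

```text
{'clock': 10.6, 'position': [0.5335, 0.0974, 0.0681], 'ee_rot': [0.9086, -0.4175, 0.0032, 0.0024], 'ft_force': [-0.8385, 0.8076, -0.5275], 'grip_width': 0.0014}
theta -0.091 rad, radial 0.1016, yaw err deg 7.75, F_t 0.27 F_r 1.13, z 0.0681
{'clock': 10.65, 'position': [0.5334, 0.0975, 0.0681], 'ee_rot': [0.9086, -0.4175, 0.0032, 0.0023], 'ft_force': [0.9248, 1.0663, 0.5324], 'grip_width': -0.0014}
theta -0.091 rad, radial 0.1017, yaw err deg 7.74, F_t -1.36 F_r 0.39, z 0.0681
line phase mod 45: (np.float64(-21.46031456037693), np.float64(26.0))
```

View pics/e.png

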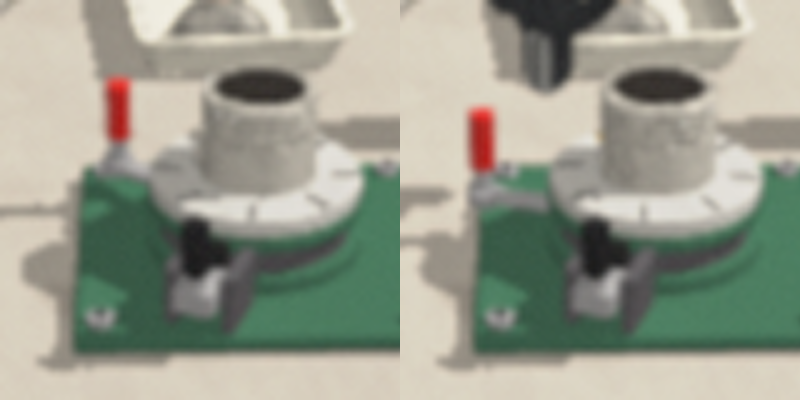

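The right-hand picture shows the lever post still only part-way back (px about (482,135) in the crop, versus 118 at rest). I'll check whether it is still moving.

```bash
cat >> h.py <<'E'
def red(im=None):
    if im is None: im,_=eyes.camera('side')
    h=cv2.cvtColor(im,cv2.COLOR_BGR2HSV); m=((h[...,0]<10)|(h[...,0]>170))&(h[...,1]>120)&(h[...,2]>60)
    m[:160]=0; m[235:]=0; m[:,:195]=0; m[:,290:]=0
    ys,xs=np.nonzero(m); c=np.array([xs.mean(),ys.mean()])
    # match to lever angle: mid sleeve height 64 mm
    T=np.arange(-.1,.95,.005); P=proj('side',[[*at(.1,0,t),.064] for t in T]); e=np.hypot(*(P-c).T); print('red',c.round(1),len(xs),'lever est %.3f (err px %.1f)'%(T[e.argmin()],e.min()))
E
python3 -c "
from h import *
red(cv2.imread('pics/side0.png'));red(cv2.imread('pics/c.png'));red(cv2.imread('pics/d.png'))
for i in range(4): red()
look()"
```

```text
red [223.4 181.3] 48 lever est -0.050 (err px 0.1)
red [215.5 188. ] 52 lever est 0.430 (err px 0.6)
red [214.6 191.5] 60 lever est 0.660 (err px 1.1)
red [216.1 187.4] 56 lever est 0.385 (err px 0.7)
red [216.1 187.4] 56 lever est 0.385 (err px 0.7)
red [216.1 187.4] 56 lever est 0.385 (err px 0.7)
red [216.  187.3] 55 lever est 0.380 (err px 0.6)
{'clock': 10.85, 'position': [0.5332, 0.0973, 0.0682], 'ee_rot': [0.9086, -0.4177, 0.0031, 0.0023], 'ft_force': [0.1629, -0.7165, 0.7167], 'grip_width': -0.0014}
theta -0.088 rad, radial 0.1015, yaw err deg 7.55, F_t 0.25 F_r -0.69, z 0.0682
{'clock': 10.9, 'position': [0.5332, 0.0973, 0.0682], 'ee_rot': [0.9086, -0.4177, 0.0031, 0.0023], 'ft_force': [0.0949, -0.772, 0.2409], 'grip_width': -0.0025}
theta -0.088 rad, radial 0.1016, yaw err deg 7.56, F_t 0.34 F_r -0.70, z 0.0682
line phase mod 45: (np.float64(-21.715855270858995), np.float64(26.0))
```

Emit:
{"fn": "servo_tool", "kwargs": {"deltas": [[[0,0,0],0,0],[[0,0,0],0,0],[[0,0,0],0,0],[[0,0,0],0,0],[[0,0,0],0,0],[[0,0,0],0,0]]}}

```text
clock: 11.4
position: [0.533, 0.0971, 0.0683]
ee_rot: [0.909, -0.418, 0.003, 0.002]
ft_force: [-0.2, 0.3, 0.5]
grip_width: -0.003
```

```bash
python3 -c "
from h import *
red(); im=look(); t,d=eyes.camera('top')
f=lambda i,y,x:cv2.resize(i[y:y+80,x:x+80],(400,400),interpolation=cv2.INTER_CUBIC)
cv2.imwrite('pics/f.png',np.hstack([f(t,155,220),f(im,160,200)]))"
```

```text
red [216.1 187.4] 56 lever est 0.385 (err px 0.7)
{'clock': 11.45, 'position': [0.5331, 0.097, 0.0683], 'ee_rot': [0.9085, -0.4178, 0.0031, 0.0021], 'ft_force': [-1.0639, 0.1047, -0.1094], 'grip_width': 0.003}
theta -0.085 rad, radial 0.1014, yaw err deg 7.40, F_t 0.83 F_r 0.67, z 0.0683
{'clock': 11.5, 'position': [0.5331, 0.0971, 0.0683], 'ee_rot': [0.9085, -0.4178, 0.0031, 0.0021], 'ft_force': [0.1271, -0.4267, 0.6474], 'grip_width': 0.0007}
theta -0.086 rad, radial 0.1014, yaw err deg 7.41, F_t 0.13 F_r -0.43, z 0.0683
line phase mod 45: (np.float64(-21.65666383267572), np.float64(26.0))
```

View pics/f.png

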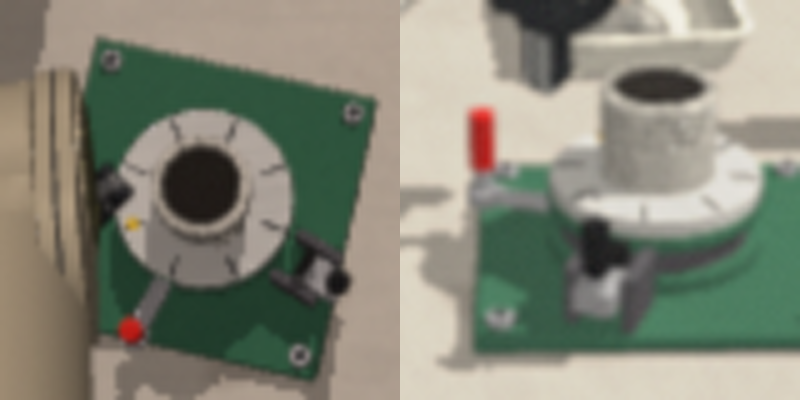

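The top view puts the yellow dot at about 110°, against 70° at the start. So the plate is one notch on, resting 5° short, and the lever hangs at about 0.4 rad. I'll take the lever forward gently again, then release it quickly.

Emit:
{"fn": "servo_tool", "kwargs": {"deltas": [[[-0.03,0.4,0],-0.03,0],[[-0.05,0.4,0],-0.03,0],[[-0.05,0.4,0],-0.03,0],[[-0.05,0.4,0],-0.04,0],[[-0.08,0.4,0],-0.04,0],[[-0.08,0.4,0],-0.04,0],[[-0.08,0.4,0],-0.04,0],[[-0.08,0.4,0],-0.04,0],[[-0.08,0.2,0],-0.04,0],[[-0.04,0.2,0],-0.02,0],[[-0.04,0.2,0],-0.02,0],[[0,0,0],0,0]]}}

```text
clock: 12.55
position: [0.5022, 0.0714, 0.0684]
ee_rot: [0.972, -0.235, 0.003, 0.003]
ft_force: [0.7, -0.4, -0.6]
grip_width: -0.001
```

```bash
python3 -c "
from h import *
red(look())"
```

```text
{'clock': 12.55, 'position': [0.5022, 0.0714, 0.0684], 'ee_rot': [0.9721, -0.2346, 0.0028, 0.0027], 'ft_force': [0.6736, -0.3579, -0.5668], 'grip_width': -0.001}
theta 0.320 rad, radial 0.0972, yaw err deg 6.42, F_t -0.07 F_r -0.76, z 0.0684
{'clock': 12.6, 'position': [0.5023, 0.0716, 0.0684], 'ee_rot': [0.972, -0.2351, 0.0029, 0.0027], 'ft_force': [0.2544, -0.3766, 0.1381], 'grip_width': -0.0014}
theta 0.318 rad, radial 0.0973, yaw err deg 6.49, F_t 0.17 F_r -0.42, z 0.0684
line phase mod 45: (np.float64(-21.54361142783671), np.float64(26.0))
red [216.1 187. ] 57 lever est 0.370 (err px 0.5)
```

Emit:
{"fn": "servo_tool", "kwargs": {"deltas": [[[-0.04,0.2,0],-0.015,0],[[-0.04,0.2,0],-0.015,0],[[-0.04,0.2,0],-0.015,0],[[-0.04,0.2,0],-0.02,0],[[-0.04,0.2,0],-0.02,0],[[0,0,0],0,0]]}}

```text
clock: 13.1
position: [0.4959, 0.063, 0.0684]
ee_rot: [0.982, -0.19, 0.003, 0.003]
ft_force: [0.1, -0.4, -0.0]
grip_width: 0.002
```

```bash
python3 -c "
from h import *
red(look())"
```

```text
{'clock': 13.1, 'position': [0.4959, 0.063, 0.0684], 'ee_rot': [0.9818, -0.1899, 0.0028, 0.0028], 'ft_force': [0.1157, -0.4417, -0.0274], 'grip_width': 0.002}
theta 0.428 rad, radial 0.0964, yaw err deg 5.47, F_t 0.34 F_r -0.31, z 0.0684
{'clock': 13.15, 'position': [0.496, 0.0631, 0.0684], 'ee_rot': [0.9817, -0.1905, 0.0029, 0.0028], 'ft_force': [0.7213, -0.5651, 0.4807], 'grip_width': -0.0012}
theta 0.427 rad, radial 0.0963, yaw err deg 5.49, F_t 0.17 F_r -0.90, z 0.0684
line phase mod 45: (np.float64(-21.900193496546137), np.float64(26.0))
red [216.1 187.6] 59 lever est 0.395 (err px 0.9)
```

Emit:
{"fn": "servo_tool", "kwargs": {"deltas": [[[-0.04,0.2,0],-0.02,0],[[-0.04,0.2,0],-0.02,0],[[-0.04,0.2,0],-0.02,0],[[0,0,0],0,0]]}}

```text
clock: 13.48
position: [0.4924, 0.0583, 0.0685]
ee_rot: [0.987, -0.158, 0.003, 0.002]
ft_force: [0.8, 1.5, -1.5]
grip_width: 0.004
```

```bash
python3 -c "
from h import *
red(look())"
```

```text
{'clock': 13.4833, 'position': [0.4924, 0.0583, 0.0685], 'ee_rot': [0.9875, -0.1576, 0.0027, 0.0024], 'ft_force': [0.836, 1.525, -1.4684], 'grip_width': 0.0036}
theta 0.487 rad, radial 0.0963, yaw err deg 5.84, F_t -1.73 F_r -0.14, z 0.0685
{'clock': 13.5333, 'position': [0.4925, 0.0584, 0.0685], 'ee_rot': [0.9874, -0.1581, 0.0028, 0.0024], 'ft_force': [0.2447, 1.4065, -0.7331], 'grip_width': 0.0016}
theta 0.485 rad, radial 0.0963, yaw err deg 5.89, F_t -1.38 F_r 0.35, z 0.0685
line phase mod 45: (np.float64(-19.473277025151077), np.float64(29.0))
red [215.5 188.2] 50 lever est 0.445 (err px 0.8)
```

The plate follows the lever back elastically, as if the pawl is catching the next tooth. A fast release from farther on should carry it over. Forward first, watching the plate.

Emit:
{"fn": "servo_tool", "kwargs": {"deltas": [[[-0.05,0.2,0],-0.01,0],[[-0.05,0.2,0],-0.01,0],[[-0.05,0.2,0],-0.01,0],[[-0.05,0.2,0],-0.02,0],[[-0.04,0.2,0],-0.02,0],[[0,0,0],0,0]]}}

```text
clock: 14.03
position: [0.4872, 0.0491, 0.0685]
ee_rot: [0.993, -0.12, 0.003, 0.002]
ft_force: [-0.0, 1.5, -1.2]
grip_width: -0.002
```

```bash
python3 -c "
from h import *
red(look())"
```

```text
{'clock': 14.0333, 'position': [0.4872, 0.0491, 0.0685], 'ee_rot': [0.9928, -0.1197, 0.0032, 0.0023], 'ft_force': [-0.0365, 1.4746, -1.2151], 'grip_width': -0.0023}
theta 0.596 rad, radial 0.0958, yaw err deg 4.01, F_t -1.39 F_r 0.48, z 0.0685
{'clock': 14.0833, 'position': [0.4873, 0.0493, 0.0686], 'ee_rot': [0.9927, -0.1202, 0.0033, 0.0022], 'ft_force': [0.9783, 0.6794, -0.975], 'grip_width': 0.0012}
theta 0.594 rad, radial 0.0958, yaw err deg 4.07, F_t -0.95 F_r -0.72, z 0.0686
line phase mod 45: (np.float64(-22.67099073600137), np.float64(31.0))
red [215. 190.] 63 lever est 0.555 (err px 1.1)
```

Emit:
{"fn": "servo_tool", "kwargs": {"deltas": [[[-0.04,0.2,0],-0.02,0],[[-0.04,0.2,0],-0.02,0],[[-0.04,0.15,0],-0.02,0],[[-0.03,0.1,0],-0.01,0],[[0,0,0],0,0]]}}

```text
clock: 14.5
position: [0.4841, 0.0429, 0.0686]
ee_rot: [0.997, -0.081, 0.003, 0.002]
ft_force: [1.2, 1.8, -1.4]
grip_width: 0.0
```

```bash
python3 -c "
from h import *
red(look())"
```

```text
{'clock': 14.5, 'position': [0.4841, 0.0429, 0.0686], 'ee_rot': [0.9967, -0.0815, 0.0031, 0.0022], 'ft_force': [1.156, 1.8312, -1.3854], 'grip_width': 0.0004}
theta 0.667 rad, radial 0.0958, yaw err deg 4.33, F_t -2.05 F_r -0.69, z 0.0686
{'clock': 14.55, 'position': [0.4842, 0.043, 0.0686], 'ee_rot': [0.9966, -0.0818, 0.0031, 0.0022], 'ft_force': [1.2767, 0.6104, -2.3879], 'grip_width': 0.0025}
theta 0.666 rad, radial 0.0958, yaw err deg 4.34, F_t -0.90 F_r -1.10, z 0.0686
line phase mod 45: (np.float64(-22.852440871206298), np.float64(31.0))
red [214.8 191.2] 59 lever est 0.635 (err px 1.3)
```

Emit:
{"fn": "servo_tool", "kwargs": {"deltas": [[[-0.03,0.15,0],-0.01,0],[[0,0,0],0,0],[[-0.2,-4.0,0],0,0],[[-0.2,-4.0,0],0,0],[[0,0,0],0,0],[[0,0,0],0,0],[[0,0,0],0,0],[[0,0,0],0,0]]}}

```text
clock: 15.22
position: [0.4925, 0.1208, 0.0683]
ee_rot: [0.997, -0.078, 0.003, 0.003]
ft_force: [0.0, -0.4, 0.4]
grip_width: -0.002
```

```bash
python3 -c "
from h import *
red(look())"
```

```text
{'clock': 15.2167, 'position': [0.4925, 0.1208, 0.0683], 'ee_rot': [0.9969, -0.0785, 0.0032, 0.0034], 'ft_force': [0.0092, -0.3924, 0.4372], 'grip_width': -0.002}
theta 0.061 rad, radial 0.1423, yaw err deg 39.41, F_t 0.25 F_r -0.30, z 0.0683
{'clock': 15.2667, 'position': [0.4925, 0.1207, 0.0683], 'ee_rot': [0.9969, -0.0787, 0.0032, 0.0034], 'ft_force': [1.5243, 0.0724, 0.5581], 'grip_width': 0.0019}
theta 0.061 rad, radial 0.1422, yaw err deg 39.36, F_t -1.19 F_r -0.96, z 0.0683
line phase mod 45: (np.float64(-24.18405472493322), np.float64(31.0))
red [223.4 181.1] 50 lever est -0.050 (err px 0.1)
```

The lever is back at rest, the same pixels as at the start, and the plate is exactly in the notch. Stroke 1 is done. A fast release works, so I'll use it for the rest. Repositioning behind the post.

```bash
python3 -c "
from h import *
rows([.54,.118,.069],YAW+np.deg2rad(-40)+.25,4)
print(at(.1,-.028))"
```

```text
{'clock': 15.2667, 'position': [0.4925, 0.1207, 0.0683], 'ee_rot': [0.9969, -0.0787, 0.0032, 0.0034], 'ft_force': [1.5243, 0.0724, 0.5581], 'grip_width': 0.0019}
yaw -9.023553463784575 d [ 0.04752794 -0.00272239  0.00065947] dyaw -28.552501657944855
[[[1.18, -0.12, -0.02], 0.125, 0], [[1.16, -0.27, -0.02], 0.125, 0], [[1.12, -0.41, -0.02], 0.125, 0], [[1.06, -0.54, -0.02], 0.125, 0]]
[0.53303059 0.09777051]
```

Emit:
{"fn": "servo_tool", "kwargs": {"deltas": [[[1.2,-0.1,0],0.125,0],[[1.2,-0.3,0],0.125,0],[[1.1,-0.4,0],0.12,0],[[1.1,-0.5,0],0.12,0],[[0.2,0.5,0],0.05,0],[[0.2,0.5,0],0.05,0],[[0.2,0.4,0],0.05,0],[[0,0,0],0,0]]}}

```text
clock: 15.93
position: [0.5377, 0.0927, 0.069]
ee_rot: [0.914, -0.406, 0.004, 0.003]
ft_force: [-0.5, -0.5, 0.5]
grip_width: -0.002
```

```bash
python3 -c "
from h import *
lev()"
```

```text
{'clock': 15.9333, 'position': [0.5377, 0.0927, 0.069], 'ee_rot': [0.914, -0.4056, 0.0043, 0.0033], 'ft_force': [-0.5161, -0.4591, 0.4897], 'grip_width': -0.0021}
theta -0.101 rad, radial 0.0955, yaw err deg 9.82, F_t 0.68 F_r -0.11, z 0.0690
```

Emit:
{"fn": "servo_tool", "kwargs": {"deltas": [[[-0.1,0.25,0],0,0],[[-0.1,0.25,0],0,0],[[-0.08,0.2,0],-0.01,0],[[-0.08,0.2,0],-0.01,0],[[-0.05,0.2,0],-0.015,0],[[-0.05,0.2,0],-0.015,0],[[-0.05,0.2,0],-0.015,0],[[-0.04,0.2,0],-0.02,0],[[-0.04,0.2,0],-0.02,0],[[-0.04,0.2,0],-0.02,0],[[-0.04,0.2,0],-0.02,0]]}}

```text
clock: 16.85
position: [0.5155, 0.08, 0.0696]
ee_rot: [0.944, -0.329, 0.005, 0.003]
ft_force: [0.6, 0.3, -0.4]
grip_width: -0.001
```

Emit:
{"fn": "servo_tool", "kwargs": {"deltas": [[[-0.04,0.2,0],-0.02,0],[[-0.04,0.2,0],-0.02,0],[[-0.04,0.2,0],-0.02,0],[[-0.04,0.2,0],-0.02,0],[[-0.04,0.2,0],-0.02,0],[[-0.04,0.2,0],-0.02,0],[[-0.04,0.2,0],-0.02,0],[[0,0,0],0,0]]}}

```text
clock: 17.52
position: [0.5038, 0.0693, 0.0696]
ee_rot: [0.967, -0.253, 0.005, 0.003]
ft_force: [2.8, 1.2, -1.6]
grip_width: 0.003
```

```bash
python3 -c "
from h import *
red(look())"
```

```text
{'clock': 17.5167, 'position': [0.5038, 0.0693, 0.0696], 'ee_rot': [0.9674, -0.2531, 0.0046, 0.0028], 'ft_force': [2.8179, 1.1528, -1.5681], 'grip_width': 0.0029}
theta 0.329 rad, radial 0.0946, yaw err deg 3.74, F_t -2.50 F_r -1.73, z 0.0696
{'clock': 17.5667, 'position': [0.5039, 0.0695, 0.0696], 'ee_rot': [0.9673, -0.2537, 0.0046, 0.0028], 'ft_force': [1.0974, 0.5817, -1.7601], 'grip_width': -0.0005}
theta 0.327 rad, radial 0.0946, yaw err deg 3.78, F_t -1.09 F_r -0.60, z 0.0696
line phase mod 45: (np.float64(-24.35663009100405), np.float64(33.0))
red [217.1 186. ] 57 lever est 0.295 (err px 0.6)
```

Emit:
{"fn": "servo_tool", "kwargs": {"deltas": [[[-0.05,0.2,0],-0.015,0],[[-0.05,0.2,0],-0.015,0],[[-0.05,0.2,0],-0.02,0],[[-0.05,0.2,0],-0.02,0],[[-0.05,0.2,0],-0.02,0],[[-0.04,0.2,0],-0.02,0],[[-0.04,0.2,0],-0.02,0],[[0,0,0],0,0]]}}

```text
clock: 18.23
position: [0.4948, 0.0585, 0.0697]
ee_rot: [0.983, -0.183, 0.005, 0.002]
ft_force: [2.9, 2.4, -2.6]
grip_width: -0.001
```

```bash
python3 -c "
from h import *
red(look())"
```

```text
{'clock': 18.2333, 'position': [0.4948, 0.0585, 0.0697], 'ee_rot': [0.9831, -0.1828, 0.0054, 0.0023], 'ft_force': [2.8983, 2.352, -2.6338], 'grip_width': -0.001}
theta 0.475 rad, radial 0.0945, yaw err deg 3.62, F_t -3.35 F_r -1.65, z 0.0697
{'clock': 18.2833, 'position': [0.4949, 0.0587, 0.0698], 'ee_rot': [0.983, -0.1834, 0.0055, 0.0022], 'ft_force': [2.8215, 2.3979, -1.8396], 'grip_width': 0.0044}
theta 0.473 rad, radial 0.0945, yaw err deg 3.65, F_t -3.36 F_r -1.56, z 0.0698
line phase mod 45: (np.float64(-21.891204722572922), np.float64(41.0))
red [215.7 187.8] 52 lever est 0.420 (err px 0.7)
```

Emit:
{"fn": "servo_tool", "kwargs": {"deltas": [[[-0.05,0.2,0],-0.015,0],[[-0.05,0.2,0],-0.015,0],[[-0.05,0.2,0],-0.02,0],[[-0.05,0.2,0],-0.02,0],[[-0.05,0.2,0],-0.02,0],[[-0.05,0.2,0],-0.02,0],[[-0.05,0.15,0],-0.02,0],[[0,0,0],0,0]]}}

```text
clock: 18.95
position: [0.4869, 0.0459, 0.07]
ee_rot: [0.994, -0.112, 0.006, 0.003]
ft_force: [2.1, 1.6, -2.0]
grip_width: -0.003
```

```bash
python3 -c "
from h import *
red(look())"
```

```text
{'clock': 18.95, 'position': [0.4869, 0.0459, 0.07], 'ee_rot': [0.9937, -0.1121, 0.0055, 0.0025], 'ft_force': [2.0563, 1.5969, -1.985], 'grip_width': -0.0033}
theta 0.630 rad, radial 0.0946, yaw err deg 2.94, F_t -2.10 F_r -1.54, z 0.0700
{'clock': 19.0, 'position': [0.4869, 0.046, 0.0699], 'ee_rot': [0.9936, -0.1127, 0.0055, 0.0025], 'ft_force': [2.1373, 2.3327, -0.4064], 'grip_width': 0.0021}
theta 0.629 rad, radial 0.0946, yaw err deg 2.93, F_t -2.83 F_r -1.42, z 0.0699
line phase mod 45: (np.float64(-18.9682305362212), np.float64(5.0))
red [214.8 190.7] 61 lever est 0.600 (err px 1.2)
```

Emit:
{"fn": "servo_tool", "kwargs": {"deltas": [[[-0.03,0.13,0],-0.01,0],[[-0.03,0.13,0],-0.015,0],[[-0.03,0.13,0],-0.015,0],[[0,0,0],0,0]]}}

```text
clock: 19.33
position: [0.4848, 0.0417, 0.0699]
ee_rot: [0.996, -0.091, 0.005, 0.003]
ft_force: [1.1, 1.9, -0.8]
grip_width: -0.001
```

```bash
python3 -c "
from h import *
red(look())"
```

```text
{'clock': 19.3333, 'position': [0.4848, 0.0417, 0.0699], 'ee_rot': [0.9958, -0.0911, 0.0052, 0.0028], 'ft_force': [1.1241, 1.8911, -0.8178], 'grip_width': -0.0011}
theta 0.678 rad, radial 0.0946, yaw err deg 2.60, F_t -2.10 F_r -0.67, z 0.0699
{'clock': 19.3833, 'position': [0.4849, 0.0418, 0.0699], 'ee_rot': [0.9958, -0.0915, 0.0052, 0.0029], 'ft_force': [1.2129, 1.5918, -0.6357], 'grip_width': 0.0002}
theta 0.677 rad, radial 0.0946, yaw err deg 2.62, F_t -1.83 F_r -0.82, z 0.0699
line phase mod 45: (np.float64(-22.916930594505907), np.float64(9.25))
red [214.7 191.2] 57 lever est 0.635 (err px 1.2)
```

Emit:
{"fn": "servo_tool", "kwargs": {"deltas": [[[-0.03,0.15,0],-0.01,0],[[0,0,0],0,0]]}}

```text
clock: 19.55
position: [0.4842, 0.0401, 0.0699]
ee_rot: [0.996, -0.086, 0.005, 0.003]
ft_force: [1.6, 0.2, -0.6]
grip_width: -0.002
```

```bash
python3 -c "
from h import *
red(look())"
```

```text
{'clock': 19.55, 'position': [0.4842, 0.0401, 0.0699], 'ee_rot': [0.9963, -0.0862, 0.0051, 0.003], 'ft_force': [1.5757, 0.2417, -0.5569], 'grip_width': -0.0016}
theta 0.696 rad, radial 0.0945, yaw err deg 2.14, F_t -0.56 F_r -1.49, z 0.0699
{'clock': 19.6, 'position': [0.4843, 0.0403, 0.0699], 'ee_rot': [0.9962, -0.0864, 0.0051, 0.0029], 'ft_force': [1.4641, 1.1041, -1.1899], 'grip_width': -0.0035}
theta 0.694 rad, radial 0.0945, yaw err deg 2.23, F_t -1.39 F_r -1.20, z 0.0699
line phase mod 45: (np.float64(-23.02859442896019), np.float64(11.0))
red [214.8 191.8] 60 lever est 0.680 (err px 1.3)
```

Emit:
{"fn": "servo_tool", "kwargs": {"deltas": [[[-0.03,0.13,0],-0.01,0],[[0,0,0],0,0]]}}

```text
clock: 19.77
position: [0.4837, 0.0389, 0.0699]
ee_rot: [0.997, -0.081, 0.005, 0.003]
ft_force: [2.1, 1.5, -0.8]
grip_width: 0.0
```

```bash
python3 -c "
from h import *
red(look())"
```

```text
{'clock': 19.7667, 'position': [0.4837, 0.0389, 0.0699], 'ee_rot': [0.9967, -0.0809, 0.0051, 0.003], 'ft_force': [2.0532, 1.4936, -0.84], 'grip_width': 0.0002}
theta 0.709 rad, radial 0.0945, yaw err deg 2.00, F_t -1.87 F_r -1.72, z 0.0699
{'clock': 19.8167, 'position': [0.4837, 0.0391, 0.07], 'ee_rot': [0.9967, -0.0812, 0.0051, 0.0029], 'ft_force': [2.5748, 1.8852, -1.236], 'grip_width': -0.0037}
theta 0.707 rad, radial 0.0946, yaw err deg 2.08, F_t -2.36 F_r -2.15, z 0.0700
line phase mod 45: (np.float64(-22.284714160348756), np.float64(31.0))
red [214.8 192. ] 58 lever est 0.695 (err px 1.4)
```

Clicked, with the phase back to 31. Fast release.

Emit:
{"fn": "servo_tool", "kwargs": {"deltas": [[[-0.2,-4.0,0],0,0],[[-0.2,-4.0,0],0,0],[[0,0,0],0,0],[[0,0,0],0,0],[[0,0,0],0,0],[[0,0,0],0,0]]}}

```text
clock: 20.32
position: [0.4918, 0.1182, 0.0688]
ee_rot: [0.997, -0.083, 0.004, 0.005]
ft_force: [-0.6, 0.3, -0.5]
grip_width: -0.004
```

```bash
python3 -c "
from h import *
red(look())"
```

```text
{'clock': 20.3167, 'position': [0.4918, 0.1182, 0.0688], 'ee_rot': [0.9965, -0.0833, 0.0036, 0.0046], 'ft_force': [-0.6133, 0.3257, -0.4872], 'grip_width': -0.0041}
theta 0.077 rad, radial 0.1405, yaw err deg 37.95, F_t 0.23 F_r 0.65, z 0.0688
{'clock': 20.3667, 'position': [0.4918, 0.1181, 0.0688], 'ee_rot': [0.9965, -0.0835, 0.0035, 0.0046], 'ft_force': [0.3688, -0.8315, 0.0135], 'grip_width': 0.0022}
theta 0.078 rad, radial 0.1404, yaw err deg 37.87, F_t 0.29 F_r -0.86, z 0.0688
line phase mod 45: (np.float64(-24.01457015191548), np.float64(31.0))
red [223.4 181.2] 49 lever est -0.050 (err px 0.0)
```

The lever is at rest and the plate is in a notch. Going back behind the post; I'll confirm the count from the yellow dot.

Emit:
{"fn": "servo_tool", "kwargs": {"deltas": [[[1.2,-0.1,0],0.125,0],[[1.2,-0.3,0],0.125,0],[[1.1,-0.4,0],0.12,0],[[1.1,-0.5,0],0.12,0],[[0,0.5,0],0.05,0],[[0,0.5,0],0.05,0],[[0,0.4,0],0.02,0],[[0,0,0],0,0]]}}

```text
clock: 21.03
position: [0.5315, 0.0939, 0.0692]
ee_rot: [0.919, -0.395, 0.004, 0.005]
ft_force: [-0.3, 0.2, -0.6]
grip_width: -0.0
```

```bash
cat >> h.py <<'E'
def dot(im=None):
    if im is None: im,_=eyes.camera('top')
    h=cv2.cvtColor(im,cv2.COLOR_BGR2HSV); uv=np.argwhere(np.ones(im.shape[:2]))[:,::-1]
    m=(abs(h[...,0].astype(int)-25)<8)&(h[...,1]>70)&(h[...,2]>110)
    ys,xs=np.nonzero(m); w=ray('top',np.c_[xs,ys],.0575)[:,:2]-C; k=np.hypot(*w.T); w=w[(k>.03)&(k<.06)]
    if len(w): c=w.mean(0); print('dot ang %.1f r %.3f n %d'%(np.degrees(np.arctan2(c[1],c[0])),np.hypot(*c),len(w)))
    else: print('no dot')
E
python3 -c "
from h import *
dot(cv2.imread('pics/top0.png')); dot(); red(); lev()"
```

```text
dot ang 69.7 r 0.051 n 9
dot ang 159.6 r 0.049 n 7
red [223.5 181.4] 47 lever est -0.050 (err px 0.2)
{'clock': 21.1333, 'position': [0.5319, 0.0949, 0.0694], 'ee_rot': [0.9191, -0.394, 0.0046, 0.0043], 'ft_force': [-0.2888, -0.0656, 0.0236], 'grip_width': -0.0015}
theta -0.064 rad, radial 0.0998, yaw err deg 9.15, F_t 0.28 F_r 0.11, z 0.0694
```

The dot is 89.9° on, which is exactly two notches. Third stroke.

Emit:
{"fn": "servo_tool", "kwargs": {"deltas": [[[-0.04,0.2,0],0,0],[[-0.04,0.2,0],0,0],[[-0.04,0.2,0],-0.01,0],[[-0.04,0.2,0],-0.01,0],[[-0.04,0.2,0],-0.015,0],[[-0.04,0.2,0],-0.015,0],[[-0.04,0.2,0],-0.015,0],[[-0.04,0.2,0],-0.02,0],[[-0.04,0.2,0],-0.02,0],[[-0.04,0.2,0],-0.02,0],[[-0.04,0.2,0],-0.02,0]]}}

```text
clock: 22.05
position: [0.5123, 0.0825, 0.0698]
ee_rot: [0.949, -0.317, 0.005, 0.003]
ft_force: [0.2, 2.0, -0.2]
grip_width: 0.0
```

Emit:
{"fn": "servo_tool", "kwargs": {"deltas": [[[-0.04,0.2,0],-0.02,0],[[-0.04,0.2,0],-0.02,0],[[-0.04,0.2,0],-0.02,0],[[-0.04,0.2,0],-0.02,0],[[-0.04,0.2,0],-0.02,0],[[-0.04,0.2,0],-0.02,0],[[-0.04,0.2,0],-0.02,0],[[0,0,0],0,0]]}}

```text
clock: 22.72
position: [0.5006, 0.0718, 0.0698]
ee_rot: [0.971, -0.241, 0.004, 0.003]
ft_force: [1.1, 2.1, -0.8]
grip_width: -0.0
```

```bash
python3 -c "
from h import *
red(look())"
```

```text
{'clock': 22.7167, 'position': [0.5006, 0.0718, 0.0698], 'ee_rot': [0.9706, -0.2406, 0.004, 0.0034], 'ft_force': [1.0972, 2.1123, -0.8302], 'grip_width': -0.0001}
theta 0.325 rad, radial 0.0987, yaw err deg 5.42, F_t -2.37 F_r 0.24, z 0.0698
{'clock': 22.7667, 'position': [0.5007, 0.0719, 0.0698], 'ee_rot': [0.9705, -0.2412, 0.004, 0.0034], 'ft_force': [-0.0274, 2.3521, -1.4652], 'grip_width': 0.001}
theta 0.324 rad, radial 0.0987, yaw err deg 5.43, F_t -1.95 F_r 1.32, z 0.0698
line phase mod 45: (np.float64(-26.363564443932162), np.float64(33.0))
red [217.2 185.7] 57 lever est 0.280 (err px 0.5)
```

Emit:
{"fn": "servo_tool", "kwargs": {"deltas": [[[-0.04,0.2,0],-0.015,0],[[-0.04,0.2,0],-0.015,0],[[-0.04,0.2,0],-0.015,0],[[-0.04,0.2,0],-0.02,0],[[-0.04,0.2,0],-0.02,0],[[-0.04,0.2,0],-0.02,0],[[-0.04,0.2,0],-0.02,0],[[0,0,0],0,0]]}}

```text
clock: 23.43
position: [0.4917, 0.0608, 0.0698]
ee_rot: [0.985, -0.173, 0.004, 0.003]
ft_force: [1.3, 3.0, -2.2]
grip_width: 0.002
```

```bash
python3 -c "
from h import *
red(look())"
```

```text
{'clock': 23.4333, 'position': [0.4917, 0.0608, 0.0698], 'ee_rot': [0.9849, -0.1729, 0.004, 0.0029], 'ft_force': [1.2957, 2.9549, -2.2345], 'grip_width': 0.0022}
theta 0.467 rad, radial 0.0984, yaw err deg 5.21, F_t -3.23 F_r 0.08, z 0.0698
{'clock': 23.4833, 'position': [0.4918, 0.061, 0.0698], 'ee_rot': [0.9848, -0.1734, 0.004, 0.0028], 'ft_force': [1.093, 3.3298, -1.6016], 'grip_width': -0.0026}
theta 0.465 rad, radial 0.0984, yaw err deg 5.28, F_t -3.48 F_r 0.43, z 0.0698
line phase mod 45: (np.float64(-19.892208571239408), np.float64(40.0))
red [215.5 187.9] 51 lever est 0.425 (err px 0.6)
```

Same engagement again, about 0.30 rad. On to about 0.61.

Emit:
{"fn": "servo_tool", "kwargs": {"deltas": [[[-0.04,0.2,0],-0.015,0],[[-0.04,0.2,0],-0.015,0],[[-0.04,0.2,0],-0.02,0],[[-0.04,0.2,0],-0.02,0],[[-0.04,0.2,0],-0.02,0],[[-0.04,0.2,0],-0.02,0],[[-0.04,0.15,0],-0.02,0],[[0,0,0],0,0]]}}

```text
clock: 24.15
position: [0.484, 0.0478, 0.0697]
ee_rot: [0.995, -0.102, 0.003, 0.003]
ft_force: [-0.5, 4.3, -0.4]
grip_width: -0.003
```

```bash
python3 -c "
from h import *
red(look())"
```

```text
{'clock': 24.15, 'position': [0.484, 0.0478, 0.0697], 'ee_rot': [0.9948, -0.102, 0.0033, 0.0031], 'ft_force': [-0.5304, 4.3254, -0.432], 'grip_width': -0.0026}
theta 0.619 rad, radial 0.0981, yaw err deg 4.72, F_t -4.00 F_r 1.73, z 0.0697
{'clock': 24.2, 'position': [0.4841, 0.0479, 0.0697], 'ee_rot': [0.9947, -0.1026, 0.0033, 0.0031], 'ft_force': [-0.1103, 3.6464, -1.0974], 'grip_width': 0.003}
theta 0.618 rad, radial 0.0981, yaw err deg 4.72, F_t -3.46 F_r 1.14, z 0.0697
line phase mod 45: (np.float64(-14.93818944059727), np.float64(4.0))
red [214.8 190.4] 60 lever est 0.585 (err px 1.1)
```

Emit:
{"fn": "servo_tool", "kwargs": {"deltas": [[[-0.03,0.13,0],-0.01,0],[[-0.03,0.13,0],-0.01,0],[[-0.03,0.13,0],-0.01,0],[[0,0,0],0,0]]}}

```text
clock: 24.53
position: [0.4822, 0.0434, 0.0697]
ee_rot: [0.996, -0.087, 0.003, 0.003]
ft_force: [-0.6, 1.9, -0.4]
grip_width: -0.0
```

```bash
python3 -c "
from h import *
red(look())"
```

```text
{'clock': 24.5333, 'position': [0.4822, 0.0434, 0.0697], 'ee_rot': [0.9962, -0.0865, 0.0031, 0.0035], 'ft_force': [-0.6323, 1.8919, -0.4078], 'grip_width': -0.0004}
theta 0.667 rad, radial 0.0978, yaw err deg 3.77, F_t -1.69 F_r 1.06, z 0.0697
{'clock': 24.5833, 'position': [0.4822, 0.0435, 0.0697], 'ee_rot': [0.9962, -0.0868, 0.0031, 0.0035], 'ft_force': [-0.3297, 1.8085, -0.6182], 'grip_width': -0.0016}
theta 0.666 rad, radial 0.0978, yaw err deg 3.78, F_t -1.68 F_r 0.75, z 0.0697
line phase mod 45: (np.float64(-19.23191897000335), np.float64(8.0))
red [214.7 191.4] 57 lever est 0.650 (err px 1.2)
```

Emit:
{"fn": "servo_tool", "kwargs": {"deltas": [[[-0.03,0.13,0],-0.01,0],[[-0.03,0.13,0],-0.01,0],[[0,0,0],0,0]]}}

```text
clock: 24.83
position: [0.481, 0.0405, 0.0697]
ee_rot: [0.997, -0.076, 0.003, 0.004]
ft_force: [-0.0, 1.1, -0.5]
grip_width: -0.001
```

```bash
python3 -c "
from h import *
red(look())"
```

```text
{'clock': 24.8333, 'position': [0.481, 0.0405, 0.0697], 'ee_rot': [0.9971, -0.076, 0.003, 0.0038], 'ft_force': [-0.0228, 1.1337, -0.504], 'grip_width': -0.0015}
theta 0.699 rad, radial 0.0977, yaw err deg 3.15, F_t -1.10 F_r 0.26, z 0.0697
{'clock': 24.8833, 'position': [0.4811, 0.0406, 0.0697], 'ee_rot': [0.9971, -0.0763, 0.003, 0.0037], 'ft_force': [-0.1051, 1.7333, -0.3871], 'grip_width': 0.0011}
theta 0.698 rad, radial 0.0977, yaw err deg 3.19, F_t -1.67 F_r 0.46, z 0.0697
line phase mod 45: (np.float64(-23.47580035468394), np.float64(11.0))
red [214.6 191.7] 61 lever est 0.675 (err px 1.2)
```

Emit:
{"fn": "servo_tool", "kwargs": {"deltas": [[[-0.03,0.12,0],-0.01,0],[[0,0,0],0,0]]}}

```text
clock: 25.05
position: [0.4806, 0.0392, 0.0697]
ee_rot: [0.997, -0.071, 0.003, 0.004]
ft_force: [-1.1, 2.1, -1.0]
grip_width: 0.002
```

```bash
python3 -c "
from h import *
red(look())"
```

```text
{'clock': 25.05, 'position': [0.4806, 0.0392, 0.0697], 'ee_rot': [0.9975, -0.0709, 0.003, 0.0038], 'ft_force': [-1.0717, 2.1391, -0.9921], 'grip_width': 0.002}
theta 0.712 rad, radial 0.0976, yaw err deg 2.98, F_t -1.89 F_r 1.46, z 0.0697
{'clock': 25.1, 'position': [0.4806, 0.0394, 0.0697], 'ee_rot': [0.9975, -0.0711, 0.003, 0.0037], 'ft_force': [-0.2781, 2.7996, -0.2797], 'grip_width': 0.0003}
theta 0.710 rad, radial 0.0977, yaw err deg 3.05, F_t -2.69 F_r 0.82, z 0.0697
line phase mod 45: (np.float64(-21.932879306077098), np.float64(31.0))
red [214.7 192. ] 58 lever est 0.695 (err px 1.2)
```

Third click. Fast release and check.

Emit:
{"fn": "servo_tool", "kwargs": {"deltas": [[[-0.2,-4.0,0],0,0],[[-0.2,-4.0,0],0,0],[[0,0,0],0,0],[[0,0,0],0,0],[[0,0,0],0,0],[[0,0,0],0,0],[[0,0,0],0,0]]}}

```text
clock: 25.68
position: [0.4898, 0.1176, 0.0696]
ee_rot: [0.997, -0.074, 0.004, 0.005]
ft_force: [0.5, 0.6, 0.5]
grip_width: -0.0
```

```bash
python3 -c "
from h import *
red(look()); dot()
ab=np.deg2rad(110)
print('brake approach',at(.105+.045,0,ab),'axis deg',np.degrees(YAW)+250, proj('top',[[*at(.105,0,ab),.08],[*at(.15,0,ab),.08]]))"
```

```text
{'clock': 25.6833, 'position': [0.4898, 0.1176, 0.0696], 'ee_rot': [0.9972, -0.0739, 0.0043, 0.005], 'ft_force': [0.5269, 0.5503, 0.5475], 'grip_width': -0.0005}
theta 0.090 rad, radial 0.1412, yaw err deg 38.25, F_t -0.76 F_r 0.04, z 0.0696
{'clock': 25.7333, 'position': [0.4898, 0.1174, 0.0695], 'ee_rot': [0.9972, -0.0742, 0.0043, 0.0051], 'ft_force': [-0.3334, -0.621, -0.4538], 'grip_width': -0.0002}
theta 0.091 rad, radial 0.1410, yaw err deg 38.17, F_t 0.67 F_r -0.22, z 0.0695
line phase mod 45: (np.float64(-23.274661791369056), np.float64(31.0))
red [223.4 181.3] 48 lever est -0.050 (err px 0.1)
dot ang -153.3 r 0.049 n 9
brake approach [ 0.49343425 -0.12554575] axis deg 238.1 [[287.81038364 211.1276173 ]
 [299.70421072 218.71026813]]
```

Three notches are on (dot +137°, lever at rest). Now over to the brake, passing high.

Emit:
{"fn": "servo_tool", "kwargs": {"deltas": [[[0,0,-3.5],0,0],[[0,0,-3.5],0,0],[[0,0,-3.5],0,0],[[0.5,3.4,-1.0],0,0],[[0.5,3.4,0],0,0],[[0.5,3.4,0],0,0],[[0.5,3.4,0],0,0],[[0.5,3.4,0],0,0],[[0.5,3.4,0],0.1,0],[[0.9,3.3,0],0.1,0],[[0,0,0],0.1,0],[[0,0,0],0.1,0]]}}

```text
clock: 26.78
position: [0.4853, -0.1401, 0.1948]
ee_rot: [0.96, -0.281, 0.007, 0.004]
ft_force: [0.5, -0.1, 0.1]
grip_width: 0.002
```

```bash
python3 -c "
from h import *
rows([*at(.15,0,np.deg2rad(110)),.064],np.deg2rad(-31.9),6)"
```

```text
{'clock': 26.7833, 'position': [0.4853, -0.1401, 0.1948], 'ee_rot': [0.9597, -0.2809, 0.0072, 0.0039], 'ft_force': [0.5473, -0.0845, 0.0868], 'grip_width': 0.0023}
yaw -32.63429544347382 d [ 0.00813152  0.01459845 -0.13080549] dyaw 0.7342954434738139
[[[-0.02, -0.28, 2.18], -0.002, 0], [[-0.02, -0.28, 2.18], -0.002, 0], [[-0.02, -0.28, 2.18], -0.002, 0], [[-0.02, -0.28, 2.18], -0.002, 0], [[-0.01, -0.28, 2.18], -0.002, 0], [[-0.01, -0.28, 2.18], -0.002, 0]]
```

Emit:
{"fn": "servo_tool", "kwargs": {"deltas": [[[0,-0.3,2.5],0,0],[[0,-0.2,3.0],0,0],[[0,0,3.0],0,0],[[0,0,2.5],0,0],[[0,0,1.2],0,0],[[0,0,0.5],0,0],[[0,0,0],0,0]]}}

```text
clock: 27.37
position: [0.4887, -0.1446, 0.0648]
ee_rot: [0.957, -0.291, 0.01, 0.003]
ft_force: [-0.5, 0.0, -0.1]
grip_width: -0.006
```

```bash
cat >> h.py <<'E'
def brk():
    s=st(); a=YAW+np.deg2rad(250); er=np.array([np.cos(a),np.sin(a)]); et=np.array([-er[1],er[0]]); v=np.array(s['position'])[:2]-C
    print('radius %.4f (contact .124 off, .108 home) side %.4f z %.4f F_out %.2f'%(v@er,v@et,s['position'][2],np.array(s['ft_force'])[:2]@er))
E
python3 -c "
from h import *
brk(); im,_=eyes.camera('side'); t,_=eyes.camera('top'); brk()
f=lambda i,y,x:cv2.resize(i[y:y+90,x:x+90],(400,400),interpolation=cv2.INTER_CUBIC)
cv2.imwrite('pics/g.png',np.hstack([f(t,155,220),f(im,160,200)]))"
```

```text
{'clock': 27.3667, 'position': [0.4887, -0.1446, 0.0648], 'ee_rot': [0.9567, -0.291, 0.0099, 0.0033], 'ft_force': [-0.5151, 0.0021, -0.0862], 'grip_width': -0.0057}
radius 0.1687 (contact .124 off, .108 home) side 0.0061 z 0.0648 F_out 0.27
{'clock': 27.4667, 'position': [0.4897, -0.1446, 0.0663], 'ee_rot': [0.9567, -0.2909, 0.0109, 0.0029], 'ft_force': [-0.5139, 1.0102, 0.0652], 'grip_width': -0.0013}
radius 0.1682 (contact .124 off, .108 home) side 0.0069 z 0.0663 F_out -0.59
```

View pics/g.png

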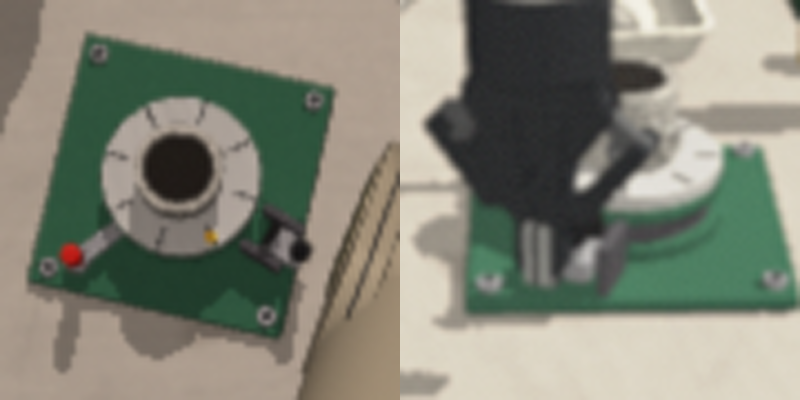

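The pictures show the lever at rest, the yellow dot at lower right, and the fingers outside the brake post. Approaching.

Emit:
{"fn": "servo_tool", "kwargs": {"deltas": [[[-0.3,-1.0,0],-0.02,0],[[-0.3,-1.0,0],-0.02,0],[[0,-0.8,0],0,0],[[0,-0.4,0],0,0],[[0,-0.2,0],0,0],[[0,-0.2,0],0,0],[[0,0,0],0,0]]}}

```text
clock: 28.05
position: [0.5092, -0.1056, 0.071]
ee_rot: [0.963, -0.268, 0.015, 0.001]
ft_force: [-0.5, 0.4, 0.4]
grip_width: -0.006
```

```bash
python3 -c "
from h import *
brk()"
```

```text
{'clock': 28.05, 'position': [0.5092, -0.1056, 0.071], 'ee_rot': [0.9633, -0.2681, 0.0147, 0.0012], 'ft_force': [-0.5475, 0.4428, 0.3895], 'grip_width': -0.0055}
radius 0.1247 (contact .124 off, .108 home) side 0.0029 z 0.0710 F_out -0.09
```

Emit:
{"fn": "servo_tool", "kwargs": {"deltas": [[[-0.1,0,0.3],0,0],[[-0.1,-0.1,0.2],0,0],[[0,-0.15,0],0,0],[[0,-0.15,0],0,0],[[0,-0.15,0],0,0],[[0,-0.15,0],0,0],[[0,-0.15,0],0,0],[[0,-0.15,0],0,0],[[0,0,0],0,0]]}}

```text
clock: 28.8
position: [0.5114, -0.0984, 0.0652]
ee_rot: [0.963, -0.27, 0.014, 0.003]
ft_force: [-0.4, -0.2, 0.5]
grip_width: 0.003
```

```bash
python3 -c "
from h import *
brk()"
```

```text
{'clock': 28.8, 'position': [0.5114, -0.0984, 0.0652], 'ee_rot': [0.9627, -0.2702, 0.0137, 0.0026], 'ft_force': [-0.3678, -0.1911, 0.5406], 'grip_width': 0.0027}
radius 0.1175 (contact .124 off, .108 home) side 0.0009 z 0.0652 F_out 0.36
```

Emit:
{"fn": "servo_tool", "kwargs": {"deltas": [[[0,-0.15,0],0,0],[[0,-0.15,0],0,0],[[0,-0.15,0],0,0]]}}

```text
clock: 29.05
position: [0.5136, -0.0949, 0.0652]
ee_rot: [0.963, -0.271, 0.014, 0.003]
ft_force: [-1.3, -1.7, 1.8]
grip_width: -0.002
```

```bash
python3 -c "
from h import *
brk()"
```

```text
{'clock': 29.05, 'position': [0.5136, -0.0949, 0.0652], 'ee_rot': [0.9626, -0.2705, 0.0135, 0.0028], 'ft_force': [-1.3289, -1.6979, 1.7964], 'grip_width': -0.0024}
radius 0.1133 (contact .124 off, .108 home) side 0.0009 z 0.0652 F_out 2.14
```

Emit:
{"fn": "servo_tool", "kwargs": {"deltas": [[[0,-0.13,0],0,0],[[0,-0.13,0],0,0],[[0,-0.1,0],0,0]]}}

```text
clock: 29.3
position: [0.5157, -0.0915, 0.0651]
ee_rot: [0.963, -0.27, 0.014, 0.003]
ft_force: [-2.3, -2.6, 1.5]
grip_width: -0.002
```

```bash
python3 -c "
from h import *
brk()"
```

```text
{'clock': 29.3, 'position': [0.5157, -0.0915, 0.0651], 'ee_rot': [0.9626, -0.2705, 0.0135, 0.0029], 'ft_force': [-2.2902, -2.5817, 1.4782], 'grip_width': -0.0022}
radius 0.1093 (contact .124 off, .108 home) side 0.0009 z 0.0651 F_out 3.40
```

Still only friction (3.4 N). Going on a millimetre at a time.

Emit:
{"fn": "servo_tool", "kwargs": {"deltas": [[[0,-0.1,0],0,0],[[0,0,0],0,0]]}}

```text
clock: 29.47
position: [0.5165, -0.0903, 0.0652]
ee_rot: [0.963, -0.27, 0.014, 0.003]
ft_force: [-0.9, -1.6, 1.4]
grip_width: -0.0
```

```bash
python3 -c "
from h import *
brk()"
```

```text
{'clock': 29.4667, 'position': [0.5165, -0.0903, 0.0652], 'ee_rot': [0.9627, -0.2703, 0.0136, 0.0029], 'ft_force': [-0.9017, -1.5875, 1.3551], 'grip_width': -0.0}
radius 0.1079 (contact .124 off, .108 home) side 0.0009 z 0.0652 F_out 1.82
```

Emit:
{"fn": "servo_tool", "kwargs": {"deltas": [[[0,-0.1,0],0,0]]}}

```text
clock: 29.55
position: [0.5169, -0.0895, 0.0651]
ee_rot: [0.963, -0.27, 0.014, 0.003]
ft_force: [-2.2, -2.4, 2.3]
grip_width: -0.001
```

```bash
python3 -c "
from h import *
brk()"
```

```text
{'clock': 29.55, 'position': [0.5169, -0.0895, 0.0651], 'ee_rot': [0.9627, -0.2704, 0.0136, 0.0029], 'ft_force': [-2.1671, -2.3794, 2.3284], 'grip_width': -0.0011}
radius 0.1070 (contact .124 off, .108 home) side 0.0009 z 0.0651 F_out 3.17
```

Emit:
{"fn": "servo_tool", "kwargs": {"deltas": [[[0,-0.1,0],0,0]]}}

```text
clock: 29.63
position: [0.5174, -0.0887, 0.0651]
ee_rot: [0.963, -0.27, 0.014, 0.003]
ft_force: [-3.9, -5.9, 3.3]
grip_width: -0.004
```

```bash
python3 -c "
from h import *
brk()"
```

```text
{'clock': 29.6333, 'position': [0.5174, -0.0887, 0.0651], 'ee_rot': [0.9626, -0.2704, 0.0135, 0.003], 'ft_force': [-3.9287, -5.8967, 3.2664], 'grip_width': -0.0041}
radius 0.1061 (contact .124 off, .108 home) side 0.0009 z 0.0651 F_out 7.08
```

Emit:
{"fn": "servo_tool", "kwargs": {"deltas": [[[0,-0.04,0],0,0]]}}

```text
clock: 29.72
position: [0.5174, -0.0888, 0.0651]
ee_rot: [0.963, -0.271, 0.013, 0.003]
ft_force: [-3.7, -5.0, 3.5]
grip_width: -0.001
```

```bash
python3 -c "
from h import *
brk()"
```

```text
{'clock': 29.7167, 'position': [0.5174, -0.0888, 0.0651], 'ee_rot': [0.9626, -0.2706, 0.0133, 0.0034], 'ft_force': [-3.69, -4.9774, 3.5285], 'grip_width': -0.0008}
radius 0.1062 (contact .124 off, .108 home) side 0.0009 z 0.0651 F_out 6.18
```

It has stopped at 6–7 N (radius 106 mm), so the brake is home. Backing off and rising.

Emit:
{"fn": "servo_tool", "kwargs": {"deltas": [[[0,1.0,0],0,0],[[0,2.0,0],0,0],[[0,2.0,0],0,0],[[0,1.0,-1.0],0,0],[[0,0,-3.5],0,0],[[0,0,-3.5],0,0],[[0,0,-3.0],0,0],[[0,0,0],0,0],[[0,0,0],0,0]]}}

```text
clock: 30.47
position: [0.4811, -0.1404, 0.182]
ee_rot: [0.963, -0.27, 0.014, 0.001]
ft_force: [-0.6, -0.2, -0.3]
grip_width: -0.002
```

```bash
python3 -c "
from h import *
brk(); red(look()); dot(); im,_=eyes.camera('side'); t,_=eyes.camera('top')
f=lambda i,y,x:cv2.resize(i[y:y+80,x:x+80],(400,400),interpolation=cv2.INTER_CUBIC)
cv2.imwrite('pics/i.png',np.hstack([f(t,160,220),f(cv2.imread('pics/top0.png'),160,220)]))
ab=np.deg2rad(110)
for r in(.105,.089): print(r,proj('top',[[*at(r,0,ab),.08]])-[220,160])
for nm,i in(('0',cv2.imread('pics/top0.png')),('now',t)):
    g=i[200:222,278:296].max(2).astype(float); m=g<70; ys,xs=np.nonzero(m); print(nm,xs.mean()+278,ys.mean()+200,m.sum())"
```

```text
{'clock': 30.4667, 'position': [0.4811, -0.1404, 0.182], 'ee_rot': [0.9626, -0.2704, 0.0142, 0.0013], 'ft_force': [-0.5935, -0.1563, -0.2785], 'grip_width': -0.0023}
radius 0.1691 (contact .124 off, .108 home) side -0.0026 z 0.1820 F_out 0.45
{'clock': 30.4667, 'position': [0.4811, -0.1404, 0.182], 'ee_rot': [0.9626, -0.2704, 0.0142, 0.0013], 'ft_force': [-0.5935, -0.1563, -0.2785], 'grip_width': -0.0023}
theta 2.017 rad, radial 0.1681, yaw err deg -95.06, F_t -0.46 F_r 0.40, z 0.1820
{'clock': 30.5167, 'position': [0.4815, -0.1406, 0.1821], 'ee_rot': [0.9626, -0.2706, 0.0146, 0.0014], 'ft_force': [0.836, -0.3583, 1.0491], 'grip_width': 0.0021}
theta 2.020 rad, radial 0.1680, yaw err deg -95.22, F_t 0.91 F_r -0.05, z 0.1821
line phase mod 45: (np.float64(-20.967829191624645), np.float64(31.0))
red [223.2 182. ] 41 lever est -0.030 (err px 0.6)
dot ang -153.3 r 0.049 n 9
0.105 [[67.81038364 51.1276173 ]]
0.089 [[63.59687529 48.44140971]]
0 281.848275862069 211.7448275862069 145
now 282.0762711864407 211.77966101694915 118
```

View pics/i.png

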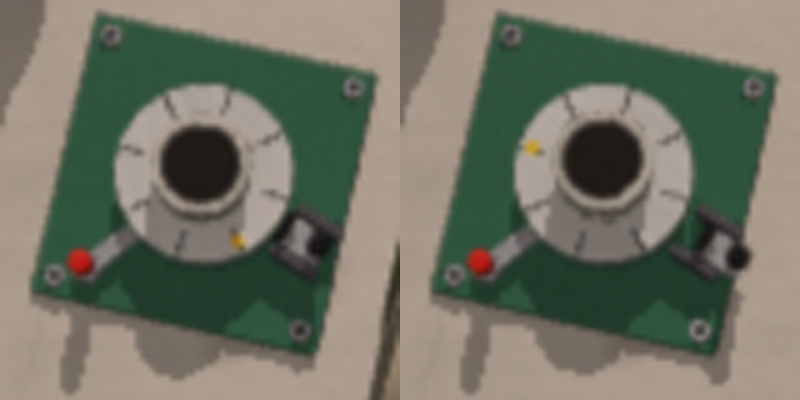

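The left half (now) against the right half (start): the lever post is at the same place (81,262), the dot is 135° on, and the brake post has moved in by 24 crop px, or about 16 mm. Nothing is being touched, so I'm handing in.

```bash
python3 -c "
from h import *
print(order.hand_in())"
```

```text
the job is handed in; nothing more can be done
None
```

I clicked the index plate on three notches one at a time, pushed the brake home and handed the job in at about 31 s of the 64 s; no verdict is reported.

**Last checks**
- **Plate:** the yellow dot turned from 69.7° to 206.7°, which is 137° against the 135° expected. The line marks have the same phase as at the start, so it sits in a notch.
- **Lever:** it is back at its starting position in the top view. A side-view estimate differed by 0.02 rad, probably because the gripper partly hid the post. The highest force I read on it was about 4.5 N, sampled between moves.
- **Brake:** the slide stopped at 6–7 N, and its post moved inward by about 16 mm in the top view.
- **Gripper:** it ended raised and clear, touching nothing. I never steered near the loose tools, but I did not measure their positions again at the end.

**What went wrong on the way:** after the first click I let the lever back slowly, and it stuck at about 0.4 rad, holding the plate about 5° short of its notch. I pushed it gently forward again in the same stroke, without a second click, and released it quickly. It then sprang fully back and the plate settled in its notch. I used quick releases for the other two clicks.

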